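# Sweep a count of five tablets into the trough of a counting tray

### The job

Take the orange-handled scraper from its green mat and, with it alone, gently sweep all five tablets off the blue counting plate into the trough at the tray's end; the tablets are brittle and must not be squeezed, pressed on or touched with the gripper, and the scraper should skim the plate, not bear down on it. Then stand the scraper back on its mat and swing the trough's white cover fully shut with a light push. Leave the stock bottle, the amber vial and the carton where they stand.

Things in the scene. Friction and masses are not known exactly. Their poses are not given: they have to be found in the camera images.
- tray: Blue counting tray, fixed, 154 (own x) by 240 mm (own y); z up, y points from plate to trough. Origin on the counter, 110 mm from the outside of the end at -y. Rims 5 mm thick, top 48 mm above the counter, along both sides (inner faces x = +-72) and across the -y end (inner face y = -105); none between plate and trough. Pressing on tray or cover with over 15 N marks them.
- plate (a point): Centre of the flat counting plate, on its top, 36 mm above the counter (rims stand 12 mm above it). The plate is 144 mm along the tray's x and 170 mm along its y (tray y -105 to +65), axes as the tray's. Nothing stands between it and the trough.
- trough (a point): Centre of the trough's floor, 4 mm above the counter and 32 mm below the plate. The trough is open above when the cover is open, 144 mm along the tray's x, 60 mm along its y (tray y +65, the plate's edge, to +125); its outer wall is 5 mm thick, top 36 mm above the counter.
- lid (a joint): White hinged trough cover, rad: 0 = shut (flat, just above plate level, between the rims), pi/2 upright, more = leaning outwards; stop 2.2, starts at 1.7 to 2.1. Hinge along the tray's x at tray y = +129, 37 mm above the counter. Cover 140 mm along x, 70 mm hinge to free edge, 3 mm thick, plus a 30 mm wide thumb tab reaching 7 mm on. Stiff hinge: stays put, moves with under 1 N at the free edge.
- lid_edge (a point): Middle of the cover's free edge, on its outer face (the top face when shut), 70 mm from the hinge. The thin panel is slightly springy: pressed at this edge when shut, it yields about 1 mm per 1.5 N.
- tablet1: Round cream tablet with a score line, 28 mm across, 10 mm thick, 10 g; origin at its centre, z through the flat faces. Starts flat on the plate, at least 31 mm centre to centre from any other, between tray y = -48 and +40 mm and x = -54 and +54 mm. Brittle: chips when the contact force on it exceeds 4 N.
- tablet2: Round cream tablet with a score line, 28 mm across, 10 mm thick, 10 g; origin at its centre, z through the flat faces. Starts flat on the plate, at least 31 mm centre to centre from any other, between tray y = -48 and +40 mm and x = -54 and +54 mm. Brittle: chips when the contact force on it exceeds 4 N.
- tablet3: Round cream tablet with a score line, 28 mm across, 10 mm thick, 10 g; origin at its centre, z through the flat faces. Starts flat on the plate, at least 31 mm centre to centre from any other, between tray y = -48 and +40 mm and x = -54 and +54 mm. Brittle: chips when the contact force on it exceeds 4 N.
- tablet4: Round cream tablet with a score line, 28 mm across, 10 mm thick, 10 g; origin at its centre, z through the flat faces. Starts flat on the plate, at least 31 mm centre to centre from any other, between tray y = -48 and +40 mm and x = -54 and +54 mm. Brittle: chips when the contact force on it exceeds 4 N.
- tablet5: Round cream tablet with a score line, 28 mm across, 10 mm thick, 10 g; origin at its centre, z through the flat faces. Starts flat on the plate, at least 31 mm centre to centre from any other, between tray y = -48 and +40 mm and x = -54 and +54 mm. Brittle: chips when the contact force on it exceeds 4 N.
- scraper: Scraper block, about 140 g, standing on its mat; origin at the centre of its underside, z up. Base 118 mm (own x, the sweeping edge) by 26 mm (own y) with a black rubber lip 8 mm high that yields up to 4 mm when pressed down (starts at 2.5 N, then 2.5 N per mm), white body to 22 mm; on it an orange grip 80 mm (x) by 18 mm (y), from 22 to 68 mm above the underside. Same on both faces.
- mat: Green flat mat, the scraper's place, fixed to the counter, 190 mm (own x) by 110 mm (own y) by 4 mm thick; origin at the centre of its underside. At the start the scraper stands about on its middle, its length roughly along the mat's x.
- stock_bottle: Bystander: white round stock jar with red cap, 64 mm across, 105 mm tall, standing on the counter near the mat; origin at the centre of its foot.
- vial: Bystander: small amber dispensing vial with white cap, 38 mm across, 70 mm tall, standing beside the far (+x) side of the trough; origin at the centre of its foot.
- carton: Bystander: white medicine carton with an orange end, 45 by 100 by 60 mm tall, standing on the counter beyond the tray's +x rim; origin at the centre of its underside.
Not all that is in view belongs to the job. What is shaped like the tablet4 but pink is not meant.

How it is judged (in metres and radians):
On the way:
1. all five tablets lie in the trough (y of tablet1 in the frame of tray between 0.066 and 0.127 m and x of tablet1 in the frame of tray between -0.074 and 0.074 m and z of each of tablet1, tablet2, tablet3, tablet4, tablet5 in the frame of tray below 0.034 m and y of tablet2 in the frame of tray between 0.066 and 0.127 m and x of tablet2 in the frame of tray between -0.074 and 0.074 m and y of tablet3 in the frame of tray between 0.066 and 0.127 m and x of tablet3 in the frame of tray between -0.074 and 0.074 m and y of tablet4 in the frame of tray between 0.066 and 0.127 m and x of tablet4 in the frame of tray between -0.074 and 0.074 m and y of tablet5 in the frame of tray between 0.066 and 0.127 m and x of tablet5 in the frame of tray between -0.074 and 0.074 m), for 0.2 s.
At the end, for the whole second after the job is handed in: All five tablets lie at rest in the trough (centres between its walls and below the plate's level); the cover is shut to within 0.09 rad (about 6 mm at its free edge); the scraper stands upright (within 0.1 rad) and at rest on the green mat, its middle within 45 mm of the mat's middle (all of step 1 and value of joint lid below 0.09 rad and horizontal distance between scraper and mat below 0.045 m and z of scraper in the frame of mat between 0 and 0.008 m and angle between scraper's own z axis and vertical below 0.1 rad and linear speed of each of scraper, tablet1, tablet2, tablet3, tablet4, tablet5 below 0.02 m/s); the robot touches nothing.
It fails at once if a tablet is loaded with more than 4 N by any contact (contact force between any of tablet1, tablet2, tablet3, tablet4, tablet5 and anything else above 4 N).
It fails at once if a tablet is touched with the gripper or the arm (contact force between any of tablet1, tablet2, tablet3, tablet4, tablet5 and the fingers above 0.02 N or contact force between any of tablet1, tablet2, tablet3, tablet4, tablet5 and the arm above 0.02 N).
It fails at once if the scraper bears on the tray with more than 15 N (contact force between scraper and tray above 15 N).
It fails at once if the gripper or arm presses on the tray or its cover with more than 15 N (contact force between any of the fingers, the arm and tray above 15 N).
It fails at once if a bystander is moved more than 20 mm or tilted (distance of any of stock_bottle, vial, carton from where it was at the start of the episode above 0.02 m or angle between any of stock_bottle, vial, carton's own z axis and vertical above 0.2 rad).
It also fails if it takes over 67 s, if anything falls off the work surface, if the arm or the gripper's body presses on something with over 40 N, if the wrist force passes 120 N, or if a joint passes its speed limit or range.

### The arm

A 6-joint arm with a two-finger parallel gripper is mounted at the origin on the work surface. World frame = base frame: x ahead of the robot, y to its left, z up, the work surface at z = 0. Lengths are in mm, angles in rad, forces in N, time in s.
With the tool pointing down it reaches from about 275 to 750 mm from the base axis. Payload 10.2 kg.
Tool frame: the origin (TCP) lies between the finger pads; the fingertips stand 25 mm ahead of it and the grasp point (between the pads) lies 6 mm ahead of it; z points along the fingers, y is the line along which they close (so a half turn about z gives the same grasp; the last joint's range is limited). The gripper opens to 85 mm and grips with 20 to 120 N. Pads are 22 mm wide; open, the fingers measure 114 mm over their backs; the gripper's body (76 mm by 85 mm) begins 54 mm behind the grasp point. The pads swing forward as they close: fully open they stand 13 mm farther back than shut.
Start: joints at [-1.357, 0.313, 1.498, -0, 1.331, -0.223], TCP at [222.086, -475.72, 232.294] pointing down, gripper open.
Joint ranges: [-2.94, 2.94], [-0.97, 2.17], [0.19, 2.56], [-1.23, 4.37], [0.02, 3.11], [-2.88, 2.88]. Speed limits (rad/s): [2.39, 2.39, 3.01, 3.14, 3.14, 3.14].

### API

Orientations are given as a unit quaternion [w, x, y, z].
In Python, from rig import ctrl, eyes, finish_job gives the robot as it stands.
- The arm moves only by the tool step_arm, never from a script. Its argument "increments" is a list of rows, each an object of numbers: "dx", "dy", "dz": the shift along the tool's x, y, z in units of 25 mm (1.0 is 25 mm); "wx", "wy", "wz": the turn, a rotation vector about the tool's x, y, z in units of 6 degrees (1.0 is 6 degrees). A call has 1 to 5 rows; each row shifts and turns the commanded pose from where the row before left it, along the tool's axes as they then stand; what a row does not reach is not made up. A row lasts 1/10 s, in which the tool goes at most 50 mm and 8.59 degrees, less where a joint would pass 70% of its speed; a pose out of reach is approached as far as the arm can. A call is refused whole if a number of a shift passes 1 or a number of a turn 1, either way. A call with a gripper value outside its range is refused whole. "fingers" is the finger opening in mm, from 0 to 85.4, set as the call begins (left out, the last holds). The fingers move at their own pace and stop on an object; "squeeze" is the grip in N (left out, the last holds). Time passes only in rows, so rows that do not move let the fingers close. It gives the time, the measured TCP pose, the force, the opening and the grip force at its end, in the units of the state.
- ctrl.sense(): the state, without advancing time (a new reading comes with each control period).
- eyes.capture(name): name is "side" or "top"; returns a dict with "frame" (384x512x3 uint8, blue, green, red), "fx", "fy", "cx", "cy" (pixels), "R" (3x3) and "t" (3): a world point X has camera coordinates R X + t. Camera axes: x right, y down, z forward; pixel columns grow to the right and rows downward; lengths in mm; the calibration is good to about 2 mm. A picture is of the moment at which its call begins. There is no depth.
- finish_job(): hands the job in; it is judged then, once.
Trained networks look in the newest picture that a camera, given by its name, has taken for a name from the list of things; names that differ only in an ending like _2 or _b are one class to them, and where a whole thing is asked for, a point or a joint stands for the part that bears it (a point fixed in the world has none). Each returns a list of dicts, best first, with "p" (0 to 1); they miss things now and then, are a little off and sometimes report something else, mostly with a low value. They report only what shows in the picture. A call takes as long as a camera call. They do not tell look-alikes from the thing itself.
- eyes.cut_out(camera, label): "mask" (384x512 bool, what is visible of it).
- eyes.landmark_of(camera, label): "point" ([x, y, z] in mm, in the coordinates of the camera as it stood for that picture, good to about 4 mm: a listed point, or the origin of a listed thing).
The state is a dict: "time_s": time; "joints": joint angles; "dq": joint speeds; "tau": joint torques, N m; "eef_pos": TCP position; "ee_rot": TCP orientation; "force": force on the tool from outside, world axes, zero at the start; "wrist_torque": the same for the moment, N m; "grip_width": opening from 0.0 (shut) to 1.0 (fully open); "grip_force": force on a finger pad.
Only numpy, scipy, OpenCV 4.12 (cv2) and the standard library are available. Lean on these libraries where they do the work, as an engineer would, in place of code of your own. Each camera call takes 0.05 s, during which the arm holds its last target. There are 200 camera calls.

## Working session

There is one attempt and no reset: what is moved stays moved. The work goes in short steps, Python scripts to look and compute and a tool call to move; the robot and the scene stay as the last step left them, time stands still between calls to the robot, and variables do not carry over. Pictures are saved under pics/ and viewed, at most 10 in all, crops included, and the job is handed in when it is done.

Besides the shell and the picture viewer there is one more tool, called after "Call:" as a command line: name --argument value ..., lists and objects as JSON in quotes. step_arm: Moves the arm, as the interface text tells. Its arguments: {"type":"object","properties":{"increments":{"type":"array"},"fingers":{"type":"number"},"squeeze":{"type":"number"}},"required":["increments"]}

```bash
ls; mkdir -p pics; cat > h.py <<'E'
import numpy as np, cv2
from rig import ctrl, eyes, finish_job
def cap(n):
    return eyes.capture(n)
def toworld(c,p): return np.array(c["R"]).T@(np.array(p)-np.array(c["t"]))
def proj(c,X):
    q=np.array(c["R"])@np.array(X)+np.array(c["t"]); return np.array([c["fx"]*q[0]/q[2]+c["cx"],c["fy"]*q[1]/q[2]+c["cy"]])
def ray(c,uv,z):
    R=np.array(c["R"]);o=-R.T@np.array(c["t"]);d=R.T@np.array([(uv[0]-c["cx"])/c["fx"],(uv[1]-c["cy"])/c["fy"],1])
    return o+d*(z-o[2])/d[2]
E
python3 - <<'E'
from h import *
s=ctrl.sense(); print(s["time_s"],s["eef_pos"],s["ee_rot"],s["force"])
C={}
for n in("side","top"):
    c=cap(n);C[n]=c;cv2.imwrite(f"pics/{n}0.png",c["frame"])
    print(n,"cam at",(-np.array(c["R"]).T@np.array(c["t"])).round())
    for l in["tray","plate","trough","lid","lid_edge","tablet1","scraper","mat","stock_bottle","vial","carton"]:
        for d in eyes.landmark_of(n,l)[:6]:
            w=toworld(c,d["point"]); print(n,l,round(d["p"],2),w.round(1),proj(c,w).round())
print(ctrl.sense()["time_s"])
E
```

```text
pics
0.0 [ 222.0249825  -475.45437493  231.73449872] [-6.45848619e-04  9.76245231e-01  2.16667561e-01  1.36815226e-05] [-0.1734021  -1.03054705  0.45382229]
side cam at [277. 443. 761.]
side tray 0.86 [536.4  23.8   1.1] [266. 243.]
side plate 0.7 [5.362e+02 3.000e-01 3.720e+01] [274. 223.]
side trough 0.88 [540.6 114.5   0.8] [237. 279.]Traceback (most recent call last):
  File "<stdin>", line 8, in <module>
ValueError: it knows: carton, lid_edge, mat, plate, scraper, stock_bottle, tablet, tray, trough, vial
```

```bash
python3 - <<'E'
from h import *
for n in("side","top"):
    c=cap(n);cv2.imwrite(f"pics/{n}0.png",c["frame"])
    print(n,"cam at",(-np.array(c["R"]).T@np.array(c["t"])).round())
    for l in["tray","plate","trough","lid_edge","tablet","scraper","mat","stock_bottle","vial","carton"]:
        for d in eyes.landmark_of(n,l)[:7]:
            w=toworld(c,d["point"]); print(n,l,round(d["p"],2),w.round(1),proj(c,w).round())
print(ctrl.sense()["time_s"])
E
```

```text
side cam at [277. 443. 761.]
side tray 0.88 [540.   21.8   1.7] [265. 241.]
side plate 0.97 [534.   -0.6  38.1] [275. 223.]
side trough 0.88 [5.385e+02 1.151e+02 4.000e-01] [237. 280.]
side lid_edge 0.64 [540.6 183.5  96.1] [209. 282.]
side tablet 0.64 [498.3 -12.6  40.9] [295. 227.]
side tablet 0.57 [488.3  31.8  41. ] [287. 247.]
side tablet 0.55 [555.7  48.4  42.3] [250. 235.]
side tablet 0.51 [412.   45.9   5.6] [320. 284.]
side tablet 0.5 [401.9 -13.4  10. ] [341. 261.]
side tablet 0.49 [537.5 -21.8  40. ] [279. 214.]
side tablet 0.45 [571.6 -26.4  40.9] [265. 204.]
side scraper 0.71 [ 623.4 -275.7    6.6] [306. 130.]
side mat 0.94 [ 633.4 -274.2   -0.7] [301. 131.]
side stock_bottle 0.57 [ 462.8 -262.7    0.9] [368. 164.]
side stock_bottle 0.46 [678.1 -46.1  -1.1] [226. 188.]
side vial 0.81 [681.9  99.9   1.2] [179. 236.]
side vial 0.42 [539.5 115.7   4.5] [237. 278.]
side carton 0.96 [675.5 -41.9   1.8] [226. 189.]
side carton 0.51 [568.1 -24.3  41.8] [266. 205.]
top cam at [419. -15. 857.]
top tray 0.55 [536.8  23.1   2.8] [235. 213.]
top tray 0.21 [ 457.1 -259.3   -1.6] [351. 249.]
top plate 0.72 [532.   -1.7  36.4] [245. 213.]
top trough 0.84 [542.  116.6   3.5] [196. 210.]
top lid_edge 0.57 [540.  188.8  99.2] [156. 203.]
top tablet 0.58 [576.9 -25.9  40.3] [256. 194.]
top tablet 0.52 [561.2  46.2  38.9] [225. 200.]
top tablet 0.5 [400.6 -15.1   6. ] [249. 270.]
top tablet 0.46 [412.9  49.3   4. ] [222. 264.]
top tablet 0.42 [534.8 -17.6  39.8] [252. 212.]
top tablet 0.4 [500.5 -12.6  40.7] [249. 227.]
top tablet 0.4 [491.7  33.2  40.5] [229. 230.]
top scraper 0.75 [ 625.7 -274.7    3.8] [356. 180.]
top mat 0.82 [ 636.4 -279.3    2.8] [357. 176.]
top stock_bottle 0.85 [ 459.7 -256.5   -2. ] [349. 248.]
top vial 0.84 [681.9 100.3  -1.3] [206. 155.]
top carton 0.63 [673.4 -43.8  -1.4] [263. 160.]
1.3
```

View pics/side0.png

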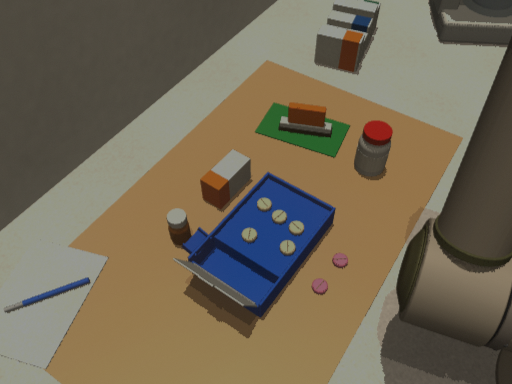

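View pics/top0.png

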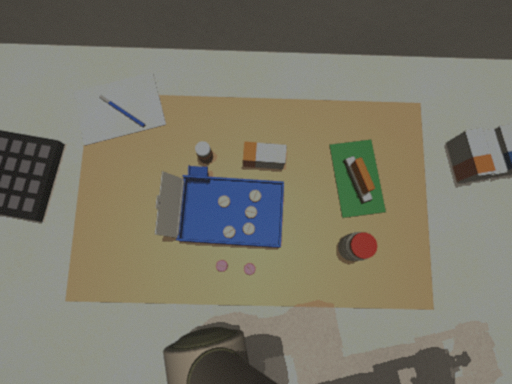

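The five cream discs on the blue plate (side px ≈(264,204), (279,216), (297,227), (249,235), (287,247)) are the tablets. The pink discs at (320,286) and (340,260) lie on the counter and are decoys. The scraper is at side (305,118) and top (359,179) on the green mat, and the cover leans outwards at side (215,282). Next I'll fit poses to the masks and check an enlarged crop.

```bash
cat > fit.py <<'E'
from h import *
from scipy.optimize import minimize
def box(x0,x1,y0,y1,z0,z1): return np.array([[x,y,z] for x in(x0,x1) for y in(y0,y1) for z in(z0,z1)],float)
def sil(c,boxes,p,S=4):
    x,y,z,a=p;ca,sa=np.cos(a),np.sin(a);M=np.array([[ca,-sa,0],[sa,ca,0],[0,0,1]])
    im=np.zeros((384*S,512*S),np.uint8)
    for b in boxes:
        q=np.array([proj(c,M@v+[x,y,z]) for v in b]); h=cv2.convexHull(((q+.5)*S*16).astype(np.int32).reshape(-1,1,2))
        cv2.fillConvexPoly(im,h,1,shift=4)
    return cv2.resize(im.astype(np.float32),(512,384),interpolation=cv2.INTER_AREA)
def fit(views,boxes,p0,fixz=False,roi=None):
    sc=np.array([5,5,5,.1])
    if fixz: sc[2]=0
    def cost(u):
        t=0
        for i,(c,m) in enumerate(views):
            d=abs(sil(c,boxes,p0+u*sc)-m)
            if roi: d=d*roi[i]
            t+=d.sum()
        return t
    best=min((minimize(cost,u0,method="Nelder-Mead",options=dict(initial_simplex=u0+np.vstack([np.zeros(4),np.eye(4)*1.5]),maxiter=200)) for u0 in (np.zeros(4),np.array([.5,-.5,0,1]))),key=lambda r:r.fun)
    return p0+best.x*sc,best.fun
E
cat > a.py <<'E'
from fit import *
C={n:cap(n) for n in("side","top")}
def best(n,l): return eyes.cut_out(n,l)[0]["mask"].astype(np.float32)
V=lambda l:[(C[n],best(n,l)) for n in C]
SB=[box(-59,59,-13,13,0,22),box(-40,40,-9,9,22,68)]
v=V("scraper");print([x[1].sum() for x in v])
print("scraper",fit(v,SB,np.array([625,-275,4,-.25])),"alone",[fit([x],SB,np.array([625,-275,4,-.25]),True) for x in v])
print("mat",fit(V("mat"),[box(-95,95,-55,55,0,4)],np.array([634,-276,0,-.2]),True))
bl=[];roi=[]
for n,c in C.items():
    f=c["frame"].astype(int);m=((f[...,0]>60)&(f[...,0]>1.6*f[...,1])&(f[...,0]>1.6*f[...,2])).astype(np.uint8)
    t=np.zeros((384,512),np.uint8)
    P=np.array([proj(c,[x,y,36]) for x,y in((420,-140),(640,-140),(640,70),(420,70))]).astype(np.int32)
    cv2.fillConvexPoly(t,P,1);roi.append(t.astype(np.float32))
    m=cv2.morphologyEx(m,cv2.MORPH_CLOSE,np.ones((13,13)));bl.append((c,m.astype(np.float32)))
tp=np.array([537,23,0,-.05])
TB=[box(-77,77,-110,125,0,48)]
tf=fit(bl,TB,tp,True,roi);print("tray",tf,[fit([bl[i]],TB,tp,True,[roi[i]]) for i in(0,1)])
p=tf[0];ca,sa=np.cos(p[3]),np.sin(p[3])
for n in C:
    for d in eyes.landmark_of(n,"tablet"):
        w=toworld(C[n],d["point"]); w=ray(C[n],proj(C[n],w),41);e=w[:2]-p[:2];print(n,"tab in tray",round(ca*e[0]+sa*e[1]),round(-sa*e[0]+ca*e[1]))
a=cv2.resize(C["side"]["frame"][160:320,160:360],None,fx=2.5,fy=2.5,interpolation=3)
b=cv2.resize(C["top"]["frame"][130:250,140:300],None,fx=2.5,fy=2.5,interpolation=3)
o=np.zeros((400,800,3),np.uint8);o[:,:500]=a;o[:300,500:]=b[:,:300]
cv2.imwrite("pics/crop1.png",o);print(ctrl.sense()["time_s"])
E
python3 a.py
```

```text
[np.float32(1251.0), np.float32(842.0)]
scraper (array([ 6.25865098e+02, -2.74090317e+02,  6.34728965e+00,  3.56063809e-01]), np.float64(228.5)) alone [(array([ 6.27955600e+02, -2.77444771e+02,  4.00000000e+00,  3.94663439e-01]), np.float64(141.3125)), (array([ 6.25552011e+02, -2.74624651e+02,  4.00000000e+00,  3.49349552e-01]), np.float64(66.9375))]
mat (array([ 6.33808474e+02, -2.77299655e+02,  0.00000000e+00,  1.51518793e-01]), np.float64(2029.0))
tray (array([ 5.37798375e+02,  2.33058340e+01,  0.00000000e+00, -2.91104636e-02]), np.float64(754.6875)) [(array([ 5.38296802e+02,  2.28405900e+01,  0.00000000e+00, -2.72549564e-02]), np.float64(541.5625)), (array([ 5.36536953e+02,  2.39354599e+01,  0.00000000e+00, -3.12079201e-02]), np.float64(197.0))]
side tab in tray -135 37
side tab in tray 18 24
side tab in tray 1 -43
side tab in tray -49 7
side tab in tray 36 -44
side tab in tray -138 -22
side tab in tray -37 -31
side tab in tray -78 -248
top tab in tray -136 -42
top tab in tray 24 27
top tab in tray -52 12
top tab in tray 41 -45
top tab in tray -124 23
top tab in tray -36 -37
1.7
```

View pics/crop1.png

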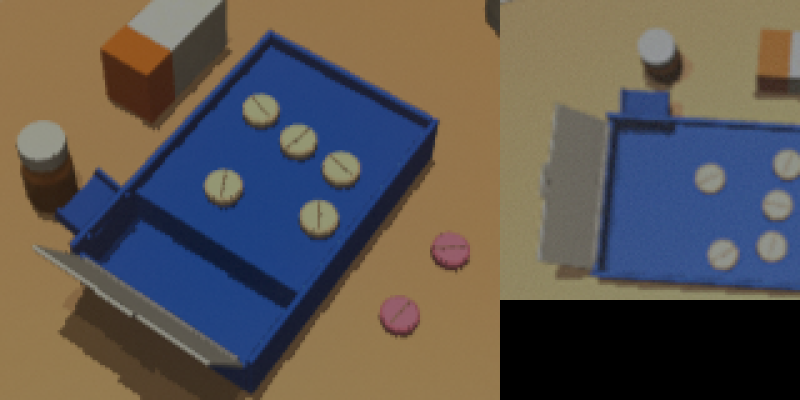

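The crop confirms five cream scored tablets on the plate. The pink discs are outside the tray, so I leave them alone. The heights agree with the text: scraper underside about 4–6 mm and tablets about 41 mm. Moving above the scraper now.

Call:
step_arm --increments '[{"wz": 0.77,"dx": 0.5},{"dx": 1,"dy": -0.1},{"dx": 1,"dy": -0.1},{"dx": 1,"dy": -0.1},{"dx": 1,"dy": -0.1}]' --fingers 60 --squeeze 40

```text
invalid input at $.increments[0]: expected keys dx, dy, dz, wx, wy, wz
```

Call:
step_arm --increments '[{"dx": 1,"dy": -0.1},{"dx": 1,"dy": -0.1},{"dx": 1,"dy": -0.1},{"dx": 1,"dy": -0.1},{"dx": 1,"dy": -0.1}]'

```text
invalid input at $.increments[0]: expected keys dx, dy, dz, wx, wy, wz
```

```bash
cat > go.py <<'E'
import sys
from h import *
from scipy.spatial.transform import Rotation as Ro
def go(x,y,z,yaw=None):
    s=ctrl.sense();q=s["ee_rot"];R=Ro.from_quat([q[1],q[2],q[3],q[0]]);p=np.array(s["eef_pos"])
    d=R.inv().apply(np.array([x,y,z])-p)/25
    X=R.as_matrix();a=np.arctan2(X[1,0],X[0,0])
    print("t",round(s["time_s"],1),"pos",p.round(1),"yaw",round(a,4),"tilt",X[:,2].round(3),"grip",round(s["grip_width"],3),round(s["grip_force"],1),"F",np.round(s["force"],1),"units now-frame",d.round(2),"wz",None if yaw is None else round(-np.degrees(yaw-a)/6,2))
if __name__=="__main__": go(*map(float,sys.argv[1:]))
E
python3 go.py 626 -274.5 60 .356
```

```text
t 1.7 pos [ 222.1 -475.7  232.3] yaw 0.4368 tilt [ 0.  0. -1.] grip 1.001 0.0 F [-0.2 -0.7 -0.3] units now-frame [18.04 -0.46  6.89] wz 0.77
```

All six keys are needed in every row.

Call:
step_arm --increments '[{"dx": 0.5,"dy": 0,"dz": 0,"wx": 0,"wy": 0,"wz": 0.77},{"dx": 1,"dy": -0.1,"dz": 0,"wx": 0,"wy": 0,"wz": 0},{"dx": 1,"dy": -0.1,"dz": 0,"wx": 0,"wy": 0,"wz": 0},{"dx": 1,"dy": -0.1,"dz": 0,"wx": 0,"wy": 0,"wz": 0},{"dx": 1,"dy": -0.1,"dz": 0,"wx": 0,"wy": 0,"wz": 0}]' --fingers 60 --squeeze 40

```text
time_s: 2.2
eef_pos: [324.5, -425.7, 232.3]
ee_rot: [0.0, 0.984, 0.177, -0.0]
force: [0.0, -0.3, 0.6]
grip_width: 0.703
grip_force: 0.0
```

Call:
step_arm --increments '[{"dx": 1,"dy": -0.1,"dz": 0,"wx": 0,"wy": 0,"wz": 0},{"dx": 1,"dy": -0.1,"dz": 0,"wx": 0,"wy": 0,"wz": 0},{"dx": 1,"dy": -0.1,"dz": 0,"wx": 0,"wy": 0,"wz": 0},{"dx": 1,"dy": -0.1,"dz": 0,"wx": 0,"wy": 0,"wz": 0},{"dx": 1,"dy": -0.1,"dz": 0,"wx": 0,"wy": 0,"wz": 0}]'

```text
time_s: 2.7
eef_pos: [437.4, -370.3, 232.3]
ee_rot: [0.0, 0.984, 0.177, -0.0]
force: [-0.4, -0.7, -0.2]
grip_width: 0.7
grip_force: 0.0
```

Call:
step_arm --increments '[{"dx": 1,"dy": -0.1,"dz": 0.1,"wx": 0,"wy": 0,"wz": 0},{"dx": 1,"dy": -0.1,"dz": 0.3,"wx": 0,"wy": 0,"wz": 0},{"dx": 1,"dy": -0.1,"dz": 0.3,"wx": 0,"wy": 0,"wz": 0},{"dx": 1,"dy": -0.1,"dz": 0.3,"wx": 0,"wy": 0,"wz": 0},{"dx": 1,"dy": -0.1,"dz": 0.3,"wx": 0,"wy": 0,"wz": 0}]'

```text
time_s: 3.2
eef_pos: [550.1, -315.0, 199.4]
ee_rot: [-0.0, 0.984, 0.177, -0.0]
force: [-0.8, 0.7, 0.7]
grip_width: 0.705
grip_force: 0.0
```

```bash
python3 go.py 626 -274.5 60 .356
```

```text
t 3.2 pos [ 550.1 -315.   199.4] yaw 0.3562 tilt [-0.  0. -1.] grip 0.705 0.0 F [-0.8  0.7  0.7] units now-frame [ 3.41 -0.46  5.58] wz 0.0
```

Call:
step_arm --increments '[{"dx": 0.85,"dy": -0.11,"dz": 0.5,"wx": 0,"wy": 0,"wz": 0},{"dx": 0.85,"dy": -0.12,"dz": 0.5,"wx": 0,"wy": 0,"wz": 0},{"dx": 0.85,"dy": -0.11,"dz": 0.5,"wx": 0,"wy": 0,"wz": 0},{"dx": 0.85,"dy": -0.12,"dz": 0.5,"wx": 0,"wy": 0,"wz": 0},{"dx": 0,"dy": 0,"dz": 0.6,"wx": 0,"wy": 0,"wz": 0}]'

```text
time_s: 3.7
eef_pos: [626.7, -273.6, 134.1]
ee_rot: [0.0, 0.984, 0.178, 0.0]
force: [0.2, -0.0, -0.5]
grip_width: 0.703
grip_force: 0.0
```

Call:
step_arm --increments '[{"dx": 0,"dy": 0,"dz": 0.6,"wx": 0,"wy": 0,"wz": 0},{"dx": 0,"dy": 0,"dz": 0.6,"wx": 0,"wy": 0,"wz": 0},{"dx": 0,"dy": 0,"dz": 0.6,"wx": 0,"wy": 0,"wz": 0},{"dx": 0,"dy": 0,"dz": 0.6,"wx": 0,"wy": 0,"wz": 0},{"dx": 0,"dy": 0,"dz": 0.58,"wx": 0,"wy": 0,"wz": 0}]'

```text
time_s: 4.2
eef_pos: [624.7, -275.4, 59.1]
ee_rot: [-0.0, 0.984, 0.177, -0.0]
force: [-0.5, -0.3, 0.8]
grip_width: 0.703
grip_force: 0.0
```

```bash
python3 - <<'E'
from go import *
a=cap("top")["frame"][120:240,300:420];b=cap("side")["frame"][70:190,240:360]
cv2.imwrite("pics/g1.png",cv2.resize(np.hstack([a,b]),None,fx=3.3,fy=3.3,interpolation=3))
go(626,-274.5,60,.356)
E
```

```text
t 4.3 pos [ 623.9 -274.7   57.7] yaw 0.3559 tilt [-0.003  0.002 -1.   ] grip 0.702 0.0 F [ 0.2  0.6 -0.1] units now-frame [ 0.08  0.02 -0.09] wz -0.0
```

View pics/g1.png

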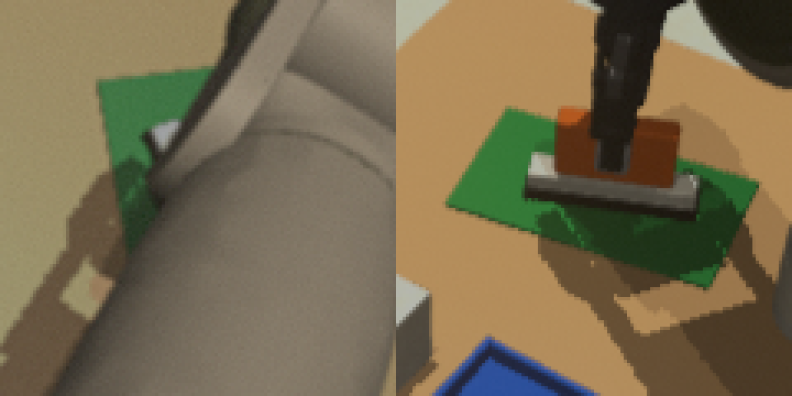

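The fingers straddle the orange grip (right half, about (615,130)), centred on it and with the tips just above the white body. Closing now.

Call:
step_arm --increments '[{"dx": 0,"dy": 0,"dz": 0,"wx": 0,"wy": 0,"wz": 0},{"dx": 0,"dy": 0,"dz": 0,"wx": 0,"wy": 0,"wz": 0},{"dx": 0,"dy": 0,"dz": 0,"wx": 0,"wy": 0,"wz": 0},{"dx": 0,"dy": 0,"dz": 0,"wx": 0,"wy": 0,"wz": 0},{"dx": 0,"dy": 0,"dz": 0,"wx": 0,"wy": 0,"wz": 0}]' --fingers 0 --squeeze 50

```text
time_s: 4.8
eef_pos: [625.2, -275.4, 61.0]
ee_rot: [0.001, 0.984, 0.177, 0.001]
force: [0.4, 0.4, 1.7]
grip_width: 0.195
grip_force: 53.2
```

Call:
step_arm --increments '[{"dx": 0,"dy": 0,"dz": 0,"wx": 0,"wy": 0,"wz": 0},{"dx": 0,"dy": 0,"dz": 0,"wx": 0,"wy": 0,"wz": 0},{"dx": 0,"dy": 0,"dz": 0,"wx": 0,"wy": 0,"wz": 0},{"dx": 0,"dy": 0,"dz": 0,"wx": 0,"wy": 0,"wz": 0}]'

```text
time_s: 5.2
eef_pos: [625.2, -275.4, 60.6]
ee_rot: [0.0, 0.984, 0.177, 0.0]
force: [1.5, -0.0, 3.9]
grip_width: 0.196
grip_force: 53.4
```

```bash
python3 go.py 533.6 -63 140 -0.04
```

```text
t 5.2 pos [ 625.2 -275.4   60.6] yaw 0.3561 tilt [ 0.001 -0.001 -1.   ] grip 0.196 53.4 F [ 1.5 -0.   3.9] units now-frame [-0.47 -9.24 -3.18] wz 3.78
```

Call:
step_arm --increments '[{"dx": 0,"dy": 0,"dz": -0.3,"wx": 0,"wy": 0,"wz": 0},{"dx": 0,"dy": 0,"dz": -0.7,"wx": 0,"wy": 0,"wz": 0},{"dx": 0,"dy": 0,"dz": -0.8,"wx": 0,"wy": 0,"wz": 0},{"dx": 0,"dy": 0,"dz": -0.8,"wx": 0,"wy": 0,"wz": 0},{"dx": 0,"dy": 0,"dz": -0.6,"wx": 0,"wy": 0,"wz": 0}]'

```text
time_s: 5.7
eef_pos: [624.7, -275.0, 141.3]
ee_rot: [-0.0, 0.984, 0.177, -0.0]
force: [-0.0, 0.4, -1.5]
grip_width: 0.195
grip_force: 52.8
```

Call:
step_arm --increments '[{"dx": 0,"dy": -0.4,"dz": 0,"wx": 0,"wy": 0,"wz": 0.76},{"dx": 0,"dy": -0.4,"dz": 0,"wx": 0,"wy": 0,"wz": 0.76},{"dx": 0,"dy": -0.4,"dz": 0,"wx": 0,"wy": 0,"wz": 0.76},{"dx": 0,"dy": -0.4,"dz": 0,"wx": 0,"wy": 0,"wz": 0.75},{"dx": 0,"dy": 0,"dz": 0,"wx": 0,"wy": 0,"wz": 0.75}]'

```text
time_s: 6.2
eef_pos: [615.2, -235.0, 140.0]
ee_rot: [-0.001, 1.0, -0.021, -0.001]
force: [-0.0, 0.4, -1.2]
grip_width: 0.188
grip_force: 52.8
```

```bash
python3 go.py 533.6 -63 110 -0.04
```

```text
t 6.2 pos [ 615.2 -235.   140. ] yaw -0.0417 tilt [-0.002  0.001 -1.   ] grip 0.188 52.8 F [-0.   0.4 -1.2] units now-frame [-3.54 -6.74  1.22] wz -0.02
```

Call:
step_arm --increments '[{"dx": -0.5,"dy": -0.9,"dz": 0,"wx": 0,"wy": 0,"wz": 0},{"dx": -0.5,"dy": -0.9,"dz": 0,"wx": 0,"wy": 0,"wz": 0},{"dx": -0.5,"dy": -0.9,"dz": 0,"wx": 0,"wy": 0,"wz": 0},{"dx": -0.5,"dy": -0.9,"dz": 0,"wx": 0,"wy": 0,"wz": 0},{"dx": -0.5,"dy": -0.9,"dz": 0,"wx": 0,"wy": 0,"wz": 0}]'

```text
time_s: 6.7
eef_pos: [556.6, -120.5, 140.1]
ee_rot: [-0.0, 1.0, -0.02, -0.001]
force: [0.4, 0.1, -1.3]
grip_width: 0.195
grip_force: 52.8
```

Call:
step_arm --increments '[{"dx": -0.5,"dy": -0.9,"dz": 0.2,"wx": 0,"wy": 0,"wz": 0},{"dx": -0.5,"dy": -0.9,"dz": 0.4,"wx": 0,"wy": 0,"wz": 0},{"dx": 0,"dy": -0.4,"dz": 0.4,"wx": 0,"wy": 0,"wz": 0},{"dx": 0,"dy": 0,"dz": 0,"wx": 0,"wy": 0,"wz": 0},{"dx": 0,"dy": 0,"dz": 0,"wx": 0,"wy": 0,"wz": 0}]'

```text
time_s: 7.2
eef_pos: [535.3, -66.2, 115.3]
ee_rot: [0.0, 1.0, -0.02, -0.0]
force: [-0.2, -0.9, -0.2]
grip_width: 0.191
grip_force: 52.8
```

```bash
python3 - <<'E'
from go import *
a=cap("top");b=cap("side")
for n,c in(("top",a),("side",b)):
    for l in("scraper","plate"):
        for d in eyes.landmark_of(n,l)[:1]: print(n,l,d["p"],toworld(c,d["point"]).round(1))
A=a["frame"][160:280,150:310];B=b["frame"][150:270,200:360]
cv2.imwrite("pics/g2.png",cv2.resize(np.hstack([A,B]),None,fx=2.5,fy=2.5,interpolation=3))
go(533.6,-63,94,-.04)
E
```

```text
side scraper 0.9 [534.5 -67.1  59. ]
side plate 0.76 [534.2   1.6  37.8]
t 7.5 pos [535.  -66.1 115.5] yaw -0.0403 tilt [ 0. -0. -1.] grip 0.19 52.8 F [ 0.4  0.1 -1.4] units now-frame [-0.06 -0.12  0.86] wz -0.0
```

View pics/g2.png

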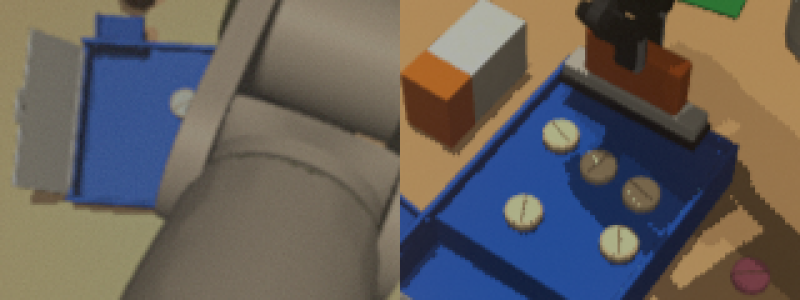

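The right half shows the scraper level across the tray's −y end, behind all five tablets and inside the rims. Shifting 4 mm forward and lowering it.

Call:
step_arm --increments '[{"dx": -0.04,"dy": -0.16,"dz": 0,"wx": 0,"wy": 0,"wz": 0},{"dx": 0,"dy": 0,"dz": 0.3,"wx": 0,"wy": 0,"wz": 0},{"dx": 0,"dy": 0,"dz": 0.3,"wx": 0,"wy": 0,"wz": 0},{"dx": 0,"dy": 0,"dz": 0.2,"wx": 0,"wy": 0,"wz": 0},{"dx": 0,"dy": 0,"dz": 0,"wx": 0,"wy": 0,"wz": 0}]'

```text
time_s: 8.0
eef_pos: [533.5, -61.5, 94.2]
ee_rot: [-0.0, 1.0, -0.02, -0.001]
force: [0.0, 0.1, -1.2]
grip_width: 0.19
grip_force: 52.8
```

Call:
step_arm --increments '[{"dx": 0,"dy": 0,"dz": 0.02,"wx": 0,"wy": 0,"wz": 0},{"dx": 0,"dy": 0,"dz": 0.02,"wx": 0,"wy": 0,"wz": 0},{"dx": 0,"dy": 0,"dz": 0,"wx": 0,"wy": 0,"wz": 0}]'

```text
time_s: 8.3
eef_pos: [534.0, -61.6, 94.4]
ee_rot: [0.0, 1.0, -0.02, 0.0]
force: [0.6, -0.8, -0.9]
grip_width: 0.19
grip_force: 52.8
```

Call:
step_arm --increments '[{"dx": 0,"dy": 0,"dz": 0.02,"wx": 0,"wy": 0,"wz": 0},{"dx": 0,"dy": 0,"dz": 0.01,"wx": 0,"wy": 0,"wz": 0},{"dx": 0,"dy": 0,"dz": 0,"wx": 0,"wy": 0,"wz": 0}]'

```text
time_s: 8.6
eef_pos: [533.9, -61.6, 93.5]
ee_rot: [0.0, 1.0, -0.02, -0.0]
force: [0.5, 0.8, -1.1]
grip_width: 0.194
grip_force: 52.8
```

```bash
python3 - <<'E'
from go import *
b=cap("side")
for l in("scraper","plate","trough","tablet"):
    for d in eyes.landmark_of("side",l)[:6]: print(l,d["p"],toworld(b,d["point"]).round(1))
go(533.6,-63,93,-.04)
E
```

```text
plate 0.79 [5.341e+02 4.000e-01 4.080e+01]
plate 0.39 [677.6 -44.9   3.4]
trough 0.75 [538.3 114.7   4.3]
tablet 0.71 [498.7 -11.8  41. ]
tablet 0.71 [571.6 -24.9  40.7]
tablet 0.71 [405.7 -15.1   8.1]
tablet 0.68 [556.5  49.   40.1]
tablet 0.65 [410.6  47.1   4.7]
tablet 0.57 [487.3  33.6  40.1]
t 8.8 pos [533.9 -61.6  93.6] yaw -0.0397 tilt [ 0. -0. -1.] grip 0.193 52.8 F [ 0.4  0.5 -0.2] units now-frame [-0.01  0.06  0.02] wz 0.0
```

Call:
step_arm --increments '[{"dx": 0,"dy": 0,"dz": 0.03,"wx": 0,"wy": 0,"wz": 0},{"dx": 0,"dy": 0,"dz": 0,"wx": 0,"wy": 0,"wz": 0},{"dx": 0,"dy": 0,"dz": 0,"wx": 0,"wy": 0,"wz": 0}]'

```text
time_s: 9.15
eef_pos: [534.0, -61.6, 93.0]
ee_rot: [0.0, 1.0, -0.02, 0.0]
force: [-0.6, 0.8, 2.1]
grip_width: 0.195
grip_force: 53.2
```

Call:
step_arm --increments '[{"dx": 0,"dy": 0,"dz": 0.02,"wx": 0,"wy": 0,"wz": 0},{"dx": 0,"dy": 0,"dz": 0,"wx": 0,"wy": 0,"wz": 0},{"dx": 0,"dy": 0,"dz": 0,"wx": 0,"wy": 0,"wz": 0}]'

```text
time_s: 9.45
eef_pos: [534.0, -61.6, 92.4]
ee_rot: [0.0, 1.0, -0.02, 0.0]
force: [-1.2, 0.7, 4.2]
grip_width: 0.194
grip_force: 53.4
```

Contact at TCP z≈93.2. Lifting about 1 mm so the lip skims, then sweeping slowly.

Call:
step_arm --increments '[{"dx": 0,"dy": -0.04,"dz": -0.05,"wx": 0,"wy": 0,"wz": 0},{"dx": 0,"dy": -0.08,"dz": 0,"wx": 0,"wy": 0,"wz": 0},{"dx": 0,"dy": -0.12,"dz": 0,"wx": 0,"wy": 0,"wz": 0},{"dx": 0,"dy": -0.12,"dz": 0,"wx": 0,"wy": 0,"wz": 0},{"dx": 0,"dy": -0.12,"dz": 0,"wx": 0,"wy": 0,"wz": 0}]'

```text
time_s: 9.95
eef_pos: [534.3, -49.2, 93.4]
ee_rot: [-0.0, 1.0, -0.02, -0.0]
force: [0.2, -0.3, 0.3]
grip_width: 0.196
grip_force: 52.9
```

Call:
step_arm --increments '[{"dx": 0,"dy": -0.12,"dz": 0,"wx": 0,"wy": 0,"wz": 0},{"dx": 0,"dy": -0.12,"dz": 0,"wx": 0,"wy": 0,"wz": 0},{"dx": 0,"dy": -0.12,"dz": 0,"wx": 0,"wy": 0,"wz": 0},{"dx": 0,"dy": -0.12,"dz": 0,"wx": 0,"wy": 0,"wz": 0},{"dx": 0,"dy": -0.12,"dz": 0,"wx": 0,"wy": 0,"wz": 0}]'

```text
time_s: 10.45
eef_pos: [535.0, -34.3, 93.5]
ee_rot: [-0.0, 1.0, -0.02, -0.0]
force: [0.1, 0.2, -1.2]
grip_width: 0.195
grip_force: 52.8
```

Call:
step_arm --increments '[{"dx": 0,"dy": -0.12,"dz": 0,"wx": 0,"wy": 0,"wz": 0},{"dx": 0,"dy": -0.12,"dz": 0,"wx": 0,"wy": 0,"wz": 0},{"dx": 0,"dy": -0.12,"dz": 0,"wx": 0,"wy": 0,"wz": 0},{"dx": 0,"dy": -0.12,"dz": 0,"wx": 0,"wy": 0,"wz": 0},{"dx": 0,"dy": -0.12,"dz": 0,"wx": 0,"wy": 0,"wz": 0}]'

```text
time_s: 10.95
eef_pos: [535.6, -19.4, 93.6]
ee_rot: [-0.0, 1.0, -0.02, 0.0]
force: [0.2, -1.1, -0.6]
grip_width: 0.19
grip_force: 52.8
```

Call:
step_arm --increments '[{"dx": 0,"dy": -0.12,"dz": 0,"wx": 0,"wy": 0,"wz": 0},{"dx": 0,"dy": -0.12,"dz": 0,"wx": 0,"wy": 0,"wz": 0},{"dx": 0,"dy": -0.12,"dz": 0,"wx": 0,"wy": 0,"wz": 0},{"dx": 0,"dy": -0.12,"dz": 0,"wx": 0,"wy": 0,"wz": 0},{"dx": 0,"dy": -0.12,"dz": 0,"wx": 0,"wy": 0,"wz": 0}]'

```text
time_s: 11.45
eef_pos: [536.2, -4.4, 93.6]
ee_rot: [-0.0, 1.0, -0.02, 0.0]
force: [0.1, -0.8, -2.5]
grip_width: 0.194
grip_force: 52.8
```

Call:
step_arm --increments '[{"dx": 0,"dy": -0.12,"dz": 0,"wx": 0,"wy": 0,"wz": 0},{"dx": 0,"dy": -0.12,"dz": 0,"wx": 0,"wy": 0,"wz": 0},{"dx": 0,"dy": -0.12,"dz": 0,"wx": 0,"wy": 0,"wz": 0},{"dx": 0,"dy": -0.12,"dz": 0,"wx": 0,"wy": 0,"wz": 0},{"dx": 0,"dy": -0.12,"dz": 0,"wx": 0,"wy": 0,"wz": 0}]'

```text
time_s: 11.95
eef_pos: [536.8, 10.6, 93.5]
ee_rot: [-0.0, 1.0, -0.02, -0.0]
force: [-0.8, -0.6, -1.0]
grip_width: 0.195
grip_force: 52.8
```

```bash
python3 - <<'E'
from go import *
b=cap("side")
for d in eyes.landmark_of("side","tablet")[:8]: print(round(d["p"],2),toworld(b,d["point"]).round(1))
B=b["frame"][150:310,180:360]
cv2.imwrite("pics/g3.png",cv2.resize(B,None,fx=3,fy=3,interpolation=3))
go(539.2,77,93.8,-.04)
E
```

```text
0.74 [402.2 -15.4   8.9]
0.73 [538.5  30.1  41.2]
0.71 [570.   34.1  44.5]
0.67 [481.6  60.8  40.2]
0.64 [558.7  57.8  40.5]
0.59 [413.6  42.5   4.3]
0.57 [500.5  36.8  40.1]
t 12.1 pos [536.8  10.8  93.5] yaw -0.0393 tilt [-0.  0. -1.] grip 0.188 52.8 F [-0.   0.6 -1. ] units now-frame [-0.01 -2.65 -0.01] wz 0.01
```

View pics/g3.png

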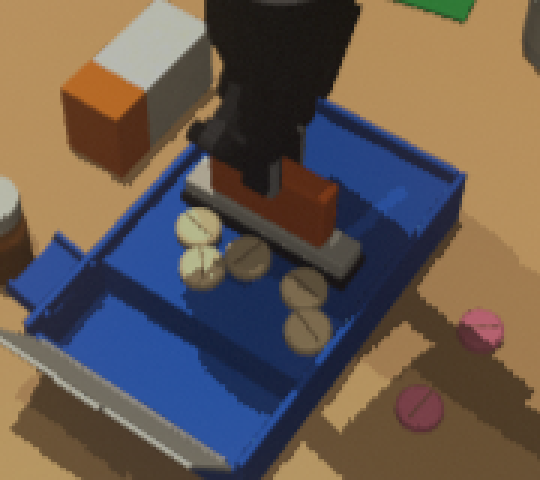

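All five tablets (crop (198,228), (203,268), (247,258), (303,288), (308,330)) ride ahead of the lip inside the rims. Carrying on.

Call:
step_arm --increments '[{"dx": 0,"dy": -0.06,"dz": 0,"wx": 0,"wy": 0,"wz": 0},{"dx": 0,"dy": -0.1,"dz": 0,"wx": 0,"wy": 0,"wz": 0},{"dx": 0,"dy": -0.1,"dz": 0,"wx": 0,"wy": 0,"wz": 0},{"dx": 0,"dy": -0.1,"dz": 0,"wx": 0,"wy": 0,"wz": 0},{"dx": 0,"dy": -0.1,"dz": 0,"wx": 0,"wy": 0,"wz": 0}]'

```text
time_s: 12.55
eef_pos: [537.2, 22.1, 93.6]
ee_rot: [-0.0, 1.0, -0.02, 0.0]
force: [-0.2, -0.4, -0.8]
grip_width: 0.196
grip_force: 52.8
```

Call:
step_arm --increments '[{"dx": 0,"dy": -0.1,"dz": 0,"wx": 0,"wy": 0,"wz": 0},{"dx": 0,"dy": -0.1,"dz": 0,"wx": 0,"wy": 0,"wz": 0},{"dx": 0,"dy": -0.1,"dz": 0,"wx": 0,"wy": 0,"wz": 0},{"dx": 0,"dy": -0.1,"dz": 0,"wx": 0,"wy": 0,"wz": 0},{"dx": 0,"dy": -0.1,"dz": 0,"wx": 0,"wy": 0,"wz": 0}]'

```text
time_s: 13.05
eef_pos: [537.7, 34.6, 93.6]
ee_rot: [-0.0, 1.0, -0.02, 0.0]
force: [-0.1, -0.5, -0.8]
grip_width: 0.191
grip_force: 52.8
```

Call:
step_arm --increments '[{"dx": 0,"dy": -0.1,"dz": 0,"wx": 0,"wy": 0,"wz": 0},{"dx": 0,"dy": -0.1,"dz": 0,"wx": 0,"wy": 0,"wz": 0},{"dx": 0,"dy": -0.1,"dz": 0,"wx": 0,"wy": 0,"wz": 0},{"dx": 0,"dy": -0.1,"dz": 0,"wx": 0,"wy": 0,"wz": 0},{"dx": 0,"dy": -0.1,"dz": 0,"wx": 0,"wy": 0,"wz": 0}]'

```text
time_s: 13.55
eef_pos: [538.2, 47.1, 93.5]
ee_rot: [-0.0, 1.0, -0.02, -0.0]
force: [1.4, -0.5, -0.2]
grip_width: 0.191
grip_force: 52.8
```

Call:
step_arm --increments '[{"dx": 0,"dy": -0.1,"dz": 0,"wx": 0,"wy": 0,"wz": 0},{"dx": 0,"dy": -0.1,"dz": 0,"wx": 0,"wy": 0,"wz": 0},{"dx": 0,"dy": -0.1,"dz": 0,"wx": 0,"wy": 0,"wz": 0},{"dx": 0,"dy": -0.1,"dz": 0,"wx": 0,"wy": 0,"wz": 0},{"dx": 0,"dy": -0.1,"dz": 0,"wx": 0,"wy": 0,"wz": 0}]'

```text
time_s: 14.05
eef_pos: [538.7, 59.6, 93.6]
ee_rot: [-0.0, 1.0, -0.02, 0.0]
force: [0.2, 0.0, -0.9]
grip_width: 0.192
grip_force: 52.8
```

```bash
python3 - <<'E'
from go import *
b=cap("side")
for d in eyes.landmark_of("side","tablet")[:8]: print(round(d["p"],2),toworld(b,d["point"]).round(1))
B=b["frame"][170:310,180:340]
cv2.imwrite("pics/g4.png",cv2.resize(B,None,fx=3,fy=3,interpolation=3))
go(539.2,77,93.8,-.04)
E
```

```text
0.77 [543.9  82.1  41.3]
0.64 [480.3  92.9  37.9]
0.63 [574.8  88.5  39.9]
0.58 [410.7  45.5   5.4]
0.55 [558.5 113.7   8.1]
0.53 [406.8 -18.8   6.1]
0.51 [512.4  88.7  38.9]
t 14.2 pos [538.7  59.7  93.5] yaw -0.0394 tilt [-0.  0. -1.] grip 0.19 52.8 F [ 0.3 -0.9 -1.8] units now-frame [-0.01 -0.69 -0.01] wz 0.01
```

View pics/g4.png

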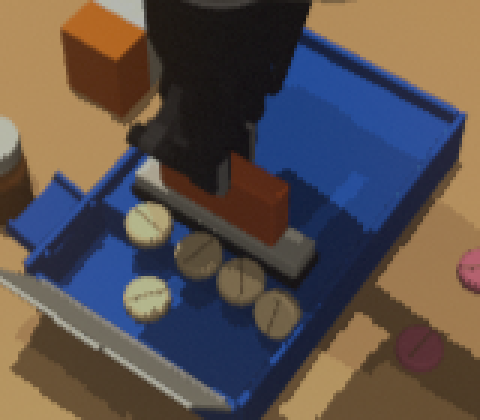

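One tablet is down in the trough (145,298) and the other four are on the brink. Going slower over the edge.

Call:
step_arm --increments '[{"dx": 0,"dy": -0.06,"dz": 0,"wx": 0,"wy": 0,"wz": 0},{"dx": 0,"dy": -0.08,"dz": 0,"wx": 0,"wy": 0,"wz": 0},{"dx": 0,"dy": -0.08,"dz": 0,"wx": 0,"wy": 0,"wz": 0},{"dx": 0,"dy": -0.08,"dz": 0,"wx": 0,"wy": 0,"wz": 0},{"dx": 0,"dy": -0.08,"dz": 0,"wx": 0,"wy": 0,"wz": 0}]'

```text
time_s: 14.65
eef_pos: [539.1, 69.0, 93.5]
ee_rot: [-0.0, 1.0, -0.02, 0.0]
force: [0.3, 0.8, -1.3]
grip_width: 0.195
grip_force: 52.8
```

Call:
step_arm --increments '[{"dx": 0,"dy": -0.08,"dz": 0,"wx": 0,"wy": 0,"wz": 0},{"dx": 0,"dy": -0.08,"dz": 0,"wx": 0,"wy": 0,"wz": 0},{"dx": 0,"dy": -0.06,"dz": 0,"wx": 0,"wy": 0,"wz": 0},{"dx": 0,"dy": -0.06,"dz": 0,"wx": 0,"wy": 0,"wz": 0},{"dx": 0,"dy": 0,"dz": 0,"wx": 0,"wy": 0,"wz": 0}]'

```text
time_s: 15.15
eef_pos: [539.4, 76.0, 93.5]
ee_rot: [-0.0, 1.0, -0.02, -0.0]
force: [-0.7, -0.4, -0.6]
grip_width: 0.19
grip_force: 52.8
```

```bash
python3 - <<'E'
from go import *
b=cap("side")
for d in eyes.landmark_of("side","tablet")[:8]: print(round(d["p"],2),toworld(b,d["point"]).round(1))
B=b["frame"][170:310,180:340]
cv2.imwrite("pics/g5.png",cv2.resize(B,None,fx=3,fy=3,interpolation=3))
go(539.2,77,93.8,-.04)
E
```

```text
0.76 [512.  107.9   6.9]
0.64 [591.8 129.9   7.2]
0.64 [558.1 109.    6.8]
0.59 [543.3 105.9  14. ]
0.59 [413.   45.9   7.4]
0.58 [481.9 110.7   7.8]
0.56 [403.3 -17.9   6.2]
0.52 [ 459.6 -259.4    2.3]
t 15.2 pos [539.4  75.8  93.5] yaw -0.0396 tilt [-0. -0. -1.] grip 0.193 52.8 F [ 0.2 -0.4 -1.2] units now-frame [-0.01 -0.05 -0.01] wz 0.0
```

View pics/g5.png

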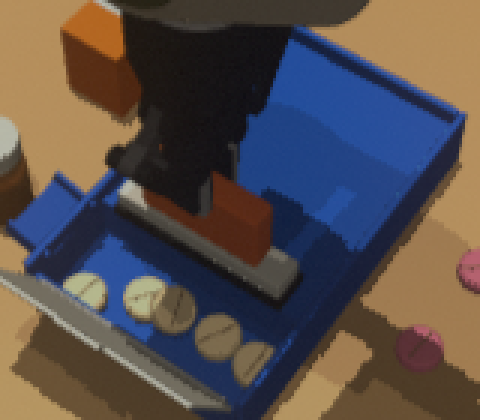

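All five tablets are in the trough (crop (85,293), (145,298), (175,308), (217,337), (252,365)), with measured z of 7–14 mm. Lifting and returning the scraper.

Call:
step_arm --increments '[{"dx": 0,"dy": 0.1,"dz": -0.2,"wx": 0,"wy": 0,"wz": 0},{"dx": 0,"dy": 0.2,"dz": -0.5,"wx": 0,"wy": 0,"wz": 0},{"dx": 0,"dy": 0.4,"dz": -0.7,"wx": 0,"wy": 0,"wz": 0},{"dx": 0,"dy": 0.6,"dz": -0.6,"wx": 0,"wy": 0,"wz": 0},{"dx": 0,"dy": 0.8,"dz": 0,"wx": 0,"wy": 0,"wz": 0}]'

```text
time_s: 15.75
eef_pos: [538.4, 22.6, 146.7]
ee_rot: [0.0, 1.0, -0.019, 0.002]
force: [0.2, 0.1, -1.7]
grip_width: 0.191
grip_force: 52.8
```

Call:
step_arm --increments '[{"dx": 0.3,"dy": 0.9,"dz": 0,"wx": 0,"wy": 0,"wz": 0},{"dx": 0.3,"dy": 0.9,"dz": 0,"wx": 0,"wy": 0,"wz": 0},{"dx": 0.3,"dy": 0.9,"dz": 0,"wx": 0,"wy": 0,"wz": 0},{"dx": 0.4,"dy": 0.9,"dz": 0,"wx": 0,"wy": 0,"wz": 0},{"dx": 0.4,"dy": 0.9,"dz": 0,"wx": 0,"wy": 0,"wz": 0}]'

```text
time_s: 16.25
eef_pos: [575.7, -92.3, 144.8]
ee_rot: [0.0, 1.0, -0.02, 0.001]
force: [1.4, 0.9, -0.9]
grip_width: 0.19
grip_force: 52.8
```

Call:
step_arm --increments '[{"dx": 0.4,"dy": 0.9,"dz": 0,"wx": 0,"wy": 0,"wz": 0},{"dx": 0.4,"dy": 0.9,"dz": 0,"wx": 0,"wy": 0,"wz": 0},{"dx": 0.4,"dy": 0.9,"dz": 0,"wx": 0,"wy": 0,"wz": -0.6},{"dx": 0.4,"dy": 0.9,"dz": 0,"wx": 0,"wy": 0,"wz": -0.6},{"dx": 0.4,"dy": 0.9,"dz": 0,"wx": 0,"wy": 0,"wz": -0.7}]'

```text
time_s: 16.75
eef_pos: [625.2, -204.8, 144.8]
ee_rot: [0.0, 0.997, 0.081, 0.0]
force: [0.3, 0.6, -1.1]
grip_width: 0.194
grip_force: 52.7
```

```bash
python3 go.py 631 -276 61 .15
```

```text
t 16.8 pos [ 625.2 -204.8  144.8] yaw 0.1615 tilt [ 0.001 -0.001 -1.   ] grip 0.194 52.7 F [ 0.3  0.6 -1.1] units now-frame [-0.23  2.85  3.35] wz 0.11
```

Call:
step_arm --increments '[{"dx": -0.08,"dy": 0.9,"dz": 0,"wx": 0,"wy": 0,"wz": 0},{"dx": -0.08,"dy": 0.9,"dz": 0.2,"wx": 0,"wy": 0,"wz": 0},{"dx": -0.07,"dy": 0.8,"dz": 0.4,"wx": 0,"wy": 0,"wz": 0},{"dx": 0,"dy": 0.25,"dz": 0.6,"wx": 0,"wy": 0,"wz": 0},{"dx": 0,"dy": 0,"dz": 0.6,"wx": 0,"wy": 0,"wz": 0}]'

```text
time_s: 17.25
eef_pos: [630.3, -275.0, 97.0]
ee_rot: [-0.0, 0.997, 0.079, -0.0]
force: [0.5, 0.1, -2.0]
grip_width: 0.193
grip_force: 52.8
```

Call:
step_arm --increments '[{"dx": 0,"dy": 0,"dz": 0.6,"wx": 0,"wy": 0,"wz": 0},{"dx": 0,"dy": 0,"dz": 0.5,"wx": 0,"wy": 0,"wz": 0},{"dx": 0,"dy": 0,"dz": 0.25,"wx": 0,"wy": 0,"wz": 0},{"dx": 0,"dy": 0,"dz": 0.1,"wx": 0,"wy": 0,"wz": 0},{"dx": 0,"dy": 0,"dz": 0,"wx": 0,"wy": 0,"wz": 0}]'

```text
time_s: 17.75
eef_pos: [630.8, -274.3, 62.4]
ee_rot: [0.0, 0.997, 0.08, 0.0]
force: [-0.1, -0.5, -1.0]
grip_width: 0.194
grip_force: 52.8
```

Call:
step_arm --increments '[{"dx": 0,"dy": 0,"dz": 0.04,"wx": 0,"wy": 0,"wz": 0},{"dx": 0,"dy": 0,"dz": 0,"wx": 0,"wy": 0,"wz": 0},{"dx": 0,"dy": 0,"dz": 0,"wx": 0,"wy": 0,"wz": 0}]'

```text
time_s: 18.05
eef_pos: [630.8, -274.5, 61.7]
ee_rot: [0.0, 0.997, 0.08, 0.0]
force: [-0.1, 0.3, -2.3]
grip_width: 0.194
grip_force: 52.8
```

Call:
step_arm --increments '[{"dx": 0,"dy": 0,"dz": 0.03,"wx": 0,"wy": 0,"wz": 0},{"dx": 0,"dy": 0,"dz": 0,"wx": 0,"wy": 0,"wz": 0},{"dx": 0,"dy": 0,"dz": 0,"wx": 0,"wy": 0,"wz": 0}]'

```text
time_s: 18.35
eef_pos: [630.8, -274.6, 61.0]
ee_rot: [0.0, 0.997, 0.08, 0.0]
force: [-0.5, -0.3, 1.7]
grip_width: 0.19
grip_force: 53.2
```

Touching the mat. Releasing, letting it open, then retreating straight up.

Call:
step_arm --increments '[{"dx": 0,"dy": 0,"dz": 0,"wx": 0,"wy": 0,"wz": 0},{"dx": 0,"dy": 0,"dz": 0,"wx": 0,"wy": 0,"wz": 0},{"dx": 0,"dy": 0,"dz": 0,"wx": 0,"wy": 0,"wz": 0},{"dx": 0,"dy": 0,"dz": 0,"wx": 0,"wy": 0,"wz": 0},{"dx": 0,"dy": 0,"dz": 0,"wx": 0,"wy": 0,"wz": 0}]' --fingers 55

```text
time_s: 18.85
eef_pos: [630.6, -274.4, 60.5]
ee_rot: [-0.0, 0.997, 0.08, -0.0]
force: [0.0, 0.7, -0.9]
grip_width: 0.642
grip_force: 0.0
```

Call:
step_arm --increments '[{"dx": 0,"dy": 0,"dz": -0.5,"wx": 0,"wy": 0,"wz": 0},{"dx": 0,"dy": 0,"dz": -0.8,"wx": 0,"wy": 0,"wz": 0},{"dx": 0,"dy": 0,"dz": -1,"wx": 0,"wy": 0,"wz": 0},{"dx": 0,"dy": 0,"dz": -1,"wx": 0,"wy": 0,"wz": 0},{"dx": 0,"dy": 0,"dz": -1,"wx": 0,"wy": 0,"wz": 0}]'

```text
time_s: 19.35
eef_pos: [630.7, -274.4, 170.3]
ee_rot: [0.0, 0.997, 0.08, 0.0]
force: [-0.6, -0.7, 1.1]
grip_width: 0.646
grip_force: 0.0
```

```bash
cat > b.py <<'E'
from fit import *
from go import go
C={n:cap(n) for n in("side","top")}
for n in C:
    for l in("scraper","mat","lid_edge","trough","tablet"):
        for d in eyes.landmark_of(n,l)[:(8 if l=="tablet" else 1)]: print(n,l,round(d["p"],2),toworld(C[n],d["point"]).round(1))
v=[(C["side"],eyes.cut_out("side","scraper")[0]["mask"].astype(np.float32))]
SB=[box(-59,59,-13,13,0,22),box(-40,40,-9,9,22,68)]
print("scraper",fit(v,SB,np.array([630.,-275,4,.16]),True))
go(543,215,160,-.04)
E
python3 b.py
```

```text
side scraper 0.78 [ 629.8 -271.7    6.1]
side mat 0.73 [ 6.330e+02 -2.785e+02 -2.000e-01]
side lid_edge 0.97 [541.6 185.4  96.3]
side trough 0.63 [541.4 112.2   4.8]
side tablet 0.77 [409.7  47.2   6.8]
side tablet 0.64 [483.6 113.9   7.5]
side tablet 0.6 [403.4 -16.3   6.4]
side tablet 0.58 [ 460.8 -261.6    1.7]
side tablet 0.55 [545.  105.3  14.7]
side tablet 0.53 [511.6 105.9   6.1]
side tablet 0.48 [591.7 130.2  10.8]
side tablet 0.41 [559.  113.3   9.2]
top scraper 0.67 [ 633.2 -272.6    4.4]
top mat 0.8 [ 633.5 -278.5    5.6]
top lid_edge 0.83 [542.6 189.6  96.8]
top trough 0.59 [543.  117.6   4.1]
top tablet 0.55 [594.  129.3   9.9]
top tablet 0.55 [401.4 -18.4   8.2]
top tablet 0.5 [563.  109.6   8.3]
top tablet 0.49 [515.2 107.6   6.6]
top tablet 0.44 [538.2 110.9  13.9]
top tablet 0.37 [480.2 110.5   7.9]
scraper (array([ 6.33859721e+02, -2.76638713e+02,  4.00000000e+00,  1.41270571e-01]), np.float64(180.25))
t 20.0 pos [ 630.6 -274.4  167.7] yaw 0.1593 tilt [-0.  0. -1.] grip 0.645 0.0 F [-0.2 -0.3  0.2] units now-frame [ -0.35 -19.88   0.32] wz 1.9
```

The scraper stands on the mat, about 4 mm from its middle. The cover angle comes out at about 2.1 rad (edge at y≈188, z≈97; hinge at y≈151). Going behind the cover with the fingers shut.

Call:
step_arm --increments '[{"dx": -0.1,"dy": -0.5,"dz": 0,"wx": 0,"wy": 0,"wz": 0.65},{"dx": -0.2,"dy": -1,"dz": 0,"wx": 0,"wy": 0,"wz": 0.65},{"dx": -0.2,"dy": -1,"dz": 0,"wx": 0,"wy": 0,"wz": 0.6},{"dx": -0.2,"dy": -1,"dz": 0,"wx": 0,"wy": 0,"wz": 0},{"dx": -0.2,"dy": -1,"dz": 0,"wx": 0,"wy": 0,"wz": 0}]' --fingers 0 --squeeze 20

```text
time_s: 20.5
eef_pos: [605.0, -161.9, 168.1]
ee_rot: [-0.0, 1.0, -0.02, 0.0]
force: [0.1, 0.6, -0.6]
grip_width: 0.003
grip_force: 0.0
```

Call:
step_arm --increments '[{"dx": -0.2,"dy": -1,"dz": 0,"wx": 0,"wy": 0,"wz": 0},{"dx": -0.2,"dy": -1,"dz": 0,"wx": 0,"wy": 0,"wz": 0},{"dx": -0.2,"dy": -1,"dz": 0,"wx": 0,"wy": 0,"wz": 0},{"dx": -0.2,"dy": -1,"dz": 0,"wx": 0,"wy": 0,"wz": 0},{"dx": -0.2,"dy": -1,"dz": 0,"wx": 0,"wy": 0,"wz": 0}]'

```text
time_s: 21.0
eef_pos: [585.1, -35.9, 168.1]
ee_rot: [-0.0, 1.0, -0.02, 0.0]
force: [0.6, 0.2, 0.7]
grip_width: 0.001
grip_force: 0.0
```

Call:
step_arm --increments '[{"dx": -0.2,"dy": -1,"dz": 0,"wx": 0,"wy": 0,"wz": 0},{"dx": -0.2,"dy": -1,"dz": 0,"wx": 0,"wy": 0,"wz": 0},{"dx": -0.2,"dy": -1,"dz": 0,"wx": 0,"wy": 0,"wz": 0},{"dx": -0.2,"dy": -1,"dz": 0,"wx": 0,"wy": 0,"wz": 0},{"dx": -0.2,"dy": -1,"dz": 0,"wx": 0,"wy": 0,"wz": 0}]'

```text
time_s: 21.5
eef_pos: [565.1, 90.0, 168.1]
ee_rot: [-0.0, 1.0, -0.02, 0.0]
force: [-0.0, 0.2, 0.6]
grip_width: 0.004
grip_force: 0.0
```

```bash
python3 go.py 543 233 165 -.04
```

```text
t 21.5 pos [565.1  90.  168.1] yaw -0.0397 tilt [ 0.  0. -1.] grip 0.004 0.0 F [-0.   0.2  0.6] units now-frame [-1.11 -5.68  0.13] wz 0.0
```

Call:
step_arm --increments '[{"dx": -0.22,"dy": -1,"dz": 0,"wx": 0,"wy": 0,"wz": 0},{"dx": -0.22,"dy": -1,"dz": 0,"wx": 0,"wy": 0,"wz": 0},{"dx": -0.22,"dy": -1,"dz": 0,"wx": 0,"wy": 0,"wz": 0},{"dx": -0.22,"dy": -1,"dz": 0,"wx": 0,"wy": 0,"wz": 0},{"dx": -0.22,"dy": -1,"dz": 0,"wx": 0,"wy": 0,"wz": 0}]'

```text
time_s: 22.0
eef_pos: [542.5, 216.0, 168.1]
ee_rot: [-0.0, 1.0, -0.02, 0.0]
force: [-0.3, -0.2, -0.3]
grip_width: 0.002
grip_force: 0.0
```

Call:
step_arm --increments '[{"dx": 0,"dy": -0.6,"dz": 0,"wx": 0,"wy": 0,"wz": 0},{"dx": 0,"dy": 0,"dz": 0.6,"wx": 0,"wy": 0,"wz": 0},{"dx": 0,"dy": 0,"dz": 0.8,"wx": 0,"wy": 0,"wz": 0},{"dx": 0,"dy": 0,"dz": 0.8,"wx": 0,"wy": 0,"wz": 0},{"dx": 0,"dy": 0,"dz": 0.3,"wx": 0,"wy": 0,"wz": 0}]'

```text
time_s: 22.5
eef_pos: [542.8, 229.5, 103.7]
ee_rot: [0.0, 1.0, -0.02, -0.001]
force: [0.3, 0.5, -0.7]
grip_width: 0.002
grip_force: 0.0
```

```bash
python3 - <<'E'
from go import *
b=cap("side")
cv2.imwrite("pics/g6.png",cv2.resize(b["frame"][180:340,130:330],None,fx=3,fy=3,interpolation=3))
go(543,205,105,-.04)
E
```

```text
t 22.6 pos [542.8 229.5 103.5] yaw -0.04 tilt [-0.003 -0.001 -1.   ] grip -0.003 0.0 F [-0.8 -0.2 -0.4] units now-frame [ 0.05  0.98 -0.06] wz -0.0
```

View pics/g6.png

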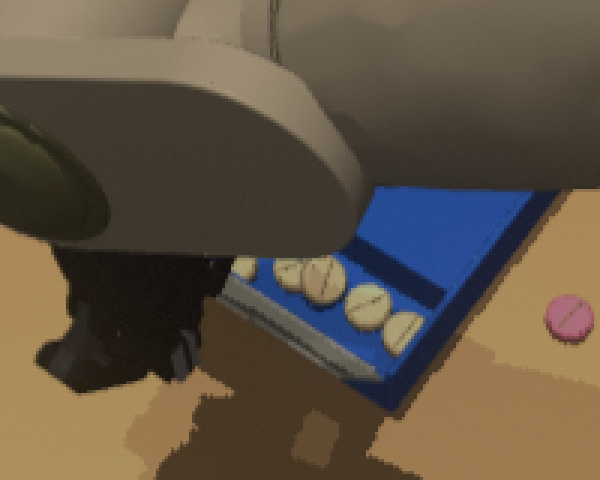

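The fingers hang behind the cover (crop (130,330)) with the cover undisturbed and all five tablets visible in the trough. Pushing gently.

Call:
step_arm --increments '[{"dx": 0,"dy": 0.3,"dz": 0,"wx": 0,"wy": 0,"wz": 0},{"dx": 0,"dy": 0.3,"dz": 0,"wx": 0,"wy": 0,"wz": 0},{"dx": 0,"dy": 0.3,"dz": 0,"wx": 0,"wy": 0,"wz": 0},{"dx": 0,"dy": 0.25,"dz": 0,"wx": 0,"wy": 0,"wz": 0},{"dx": 0,"dy": 0.25,"dz": 0,"wx": 0,"wy": 0,"wz": 0}]'

```text
time_s: 23.05
eef_pos: [542.1, 194.2, 106.0]
ee_rot: [-0.0, 1.0, -0.02, 0.0]
force: [0.7, 0.1, 0.3]
grip_width: -0.001
grip_force: 0.0
```

Call:
step_arm --increments '[{"dx": 0,"dy": 0.25,"dz": 0,"wx": 0,"wy": 0,"wz": 0},{"dx": 0,"dy": 0.25,"dz": 0,"wx": 0,"wy": 0,"wz": 0},{"dx": 0,"dy": 0.25,"dz": 0,"wx": 0,"wy": 0,"wz": 0},{"dx": 0,"dy": 0.25,"dz": 0,"wx": 0,"wy": 0,"wz": 0},{"dx": 0,"dy": 0.2,"dz": 0,"wx": 0,"wy": 0,"wz": 0}]'

```text
time_s: 23.55
eef_pos: [540.8, 164.4, 105.5]
ee_rot: [0.0, 1.0, -0.02, -0.0]
force: [0.1, -0.1, 0.7]
grip_width: 0.0
grip_force: 0.0
```

```bash
python3 - <<'E'
from go import *
for n in("side","top"):
    b=cap(n)
    for d in eyes.landmark_of(n,"lid_edge")[:2]: print(n,round(d["p"],2),toworld(b,d["point"]).round(1))
go(542,138,110,-.04)
E
```

```text
side 0.77 [541.2 184.5  96.5]
t 23.8 pos [540.8 165.  105.6] yaw -0.0398 tilt [ 0.  0. -1.] grip 0.001 0.0 F [0.9 0.5 0.6] units now-frame [ 0.09  1.08 -0.18] wz 0.0
```

```bash
cat > lid.py <<'E'
from go import *
def lid():
    for n in("side","top"):
        c=cap(n);f=c["frame"].astype(int)
        o=[]
        for deg in range(0,131,10):
            t=np.radians(deg);v=[]
            for u in(-64,-55,-45):
                for r in(25,40,50,60,67):
                    ty=129-r*np.cos(t);z=37+r*np.sin(t)
                    q=proj(c,[537.5+u+.04*ty,22+ty-.04*u,z]).round().astype(int)
                    px=f[q[1],q[0]];v.append((px.max()-px.min())<35 and px.max()>60)
            o.append((deg,round(float(np.mean(v)),1)))
        print(n,o)
if __name__=="__main__":
    lid(); go(540,138,110,-.04)
E
python3 lid.py
```

```text
side [(0, 0.1), (10, 0.1), (20, 0.1), (30, 0.1), (40, 0.2), (50, 0.1), (60, 0.3), (70, 0.2), (80, 0.2), (90, 0.4), (100, 0.1), (110, 0.1), (120, 0.6), (130, 0.1)]
top [(0, 0.4), (10, 0.5), (20, 0.5), (30, 0.7), (40, 0.5), (50, 0.5), (60, 0.3), (70, 0.1), (80, 1.0), (90, 1.0), (100, 0.5), (110, 0.2), (120, 0.2), (130, 0.2)]
t 23.9 pos [540.8 165.2 105.5] yaw -0.0394 tilt [-0.  0. -1.] grip -0.002 0.0 F [ 0.6 -0.6  0.1] units now-frame [ 0.01  1.09 -0.18] wz 0.01
```

The top view shows the cover at 80–90°, matching the finger position. Following the arc down.

Call:
step_arm --increments '[{"dx": 0,"dy": 0.23,"dz": -0.05,"wx": 0,"wy": 0,"wz": 0},{"dx": 0,"dy": 0.23,"dz": -0.05,"wx": 0,"wy": 0,"wz": 0},{"dx": 0,"dy": 0.27,"dz": 0.02,"wx": 0,"wy": 0,"wz": 0},{"dx": 0,"dy": 0.27,"dz": 0.02,"wx": 0,"wy": 0,"wz": 0},{"dx": 0,"dy": 0.26,"dz": 0.12,"wx": 0,"wy": 0,"wz": 0}]'

```text
time_s: 24.35
eef_pos: [539.7, 132.8, 104.1]
ee_rot: [-0.0, 1.0, -0.02, 0.0]
force: [-0.2, -1.2, 0.4]
grip_width: 0.004
grip_force: 0.0
```

Call:
step_arm --increments '[{"dx": 0,"dy": 0.26,"dz": 0.12,"wx": 0,"wy": 0,"wz": 0},{"dx": 0,"dy": 0.22,"dz": 0.2,"wx": 0,"wy": 0,"wz": 0},{"dx": 0,"dy": 0.22,"dz": 0.2,"wx": 0,"wy": 0,"wz": 0},{"dx": 0,"dy": 0.2,"dz": 0.26,"wx": 0,"wy": 0,"wz": 0},{"dx": 0,"dy": 0.2,"dz": 0.26,"wx": 0,"wy": 0,"wz": 0}]'

```text
time_s: 24.85
eef_pos: [538.4, 105.7, 77.4]
ee_rot: [-0.0, 1.0, -0.02, -0.0]
force: [-0.3, -0.1, 0.1]
grip_width: 0.005
grip_force: 0.0
```

```bash
python3 - <<'E'
from lid import *
lid()
for n in("side","top"):
    b=cap(n)
    for d in eyes.landmark_of(n,"lid_edge")[:2]: print(n,round(d["p"],2),toworld(b,d["point"]).round(1))
go(538,104,66,-.04)
E
```

```text
side [(0, 0.3), (10, 0.3), (20, 0.3), (30, 0.3), (40, 0.3), (50, 0.3), (60, 0.5), (70, 0.5), (80, 0.6), (90, 0.4), (100, 0.0), (110, 1.0), (120, 1.0), (130, 0.2)]
top [(0, 0.6), (10, 0.6), (20, 0.6), (30, 0.8), (40, 1.0), (50, 1.0), (60, 1.0), (70, 1.0), (80, 1.0), (90, 1.0), (100, 1.0), (110, 1.0), (120, 1.0), (130, 1.0)]
side 0.58 [540.5 185.9  97.5]
top 0.21 [538.5  24.1   1.1]
t 25.1 pos [538.6 106.2  78.3] yaw -0.0395 tilt [ 0.  0. -1.] grip 0.001 0.0 F [-0.7  0.4  0.6] units now-frame [-0.02  0.09  0.49] wz 0.0
```

The views disagree, so this is the moment for the last picture.

```bash
python3 - <<'E'
from go import *
a=cap("side")["frame"][180:340,130:330];b=cap("top")["frame"][130:290,120:320]
cv2.imwrite("pics/g7.png",cv2.resize(np.hstack([a,b]),None,fx=2,fy=2,interpolation=3))
E
```

```text
(no output)
```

View pics/g7.png

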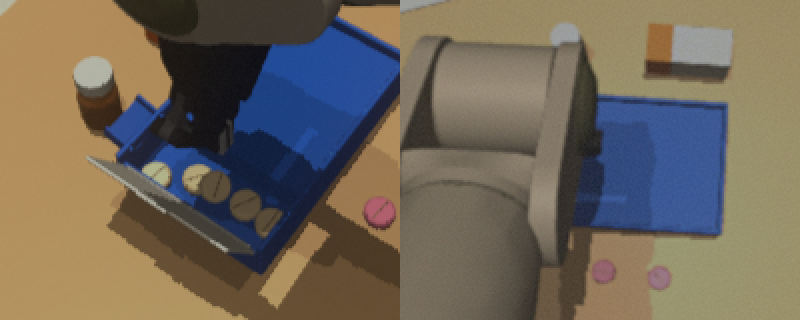

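The cover is still open at about 2.1 rad and the fingers are now over the trough side, so they passed over it. I'll work out the true fingertip height from the pixels, using ray intersections.

```bash
python3 - <<'E'
from go import *
c=cap("side")
def atx(uv,x):
    R=np.array(c["R"]);o=-R.T@np.array(c["t"]);d=R.T@np.array([(uv[0]-c["cx"])/c["fx"],(uv[1]-c["cy"])/c["fy"],1]);return o+d*(x-o[0])/d[0]
# g6 scale3 off(130,180); g7 scale2
for nm,uv in(("g6 tips left",(130+78/3,180+392/3)),("g6 tips right",(130+180/3,180+380/3)),("g7 tip R",(130+222/2,180+152/2)),("g7 tip L",(130+175/2,180+140/2))):
    print(nm,[ (x,atx(uv,x).round(0)[1:]) for x in(530,541,552)])
print("lid corner lowx g7",ray(c,(130+250/2,180+252/2),97),"hix",ray(c,(130+87/2,180+157/2),97))
for y,z in((229,80),(229,55),(229,100)): print("proj",y,z,proj(c,[541,y,z]))
for p in([538.6,91,53],[538.6,121,53],[538.6,106,53],[538.6,106,78]): print("now",p,proj(c,p).round(1),((proj(c,p)-[130,180])*2).round())
go(539,106,130,-.04)
E
```

```text
g6 tips left [(530, array([292., 199.])), (541, array([285., 175.])), (552, array([279., 151.]))]
g6 tips right [(530, array([239., 118.])), (541, array([230.,  90.])), (552, array([221.,  62.]))]
g7 tip R [(530, array([112.,  82.])), (541, array([97., 53.])), (552, array([83., 23.]))]
g7 tip L [(530, array([166., 173.])), (541, array([154., 147.])), (552, array([142., 121.]))]
lid corner lowx g7 [458.22197829 178.65083922  97.        ] hix [611.57067554 181.35592393  97.        ]
proj 229 80 [191.08151556 309.15874252]
proj 229 55 [192.85653737 316.25657123]
proj 229 100 [189.59214548 303.20315724]
now [538.6, 91, 53] [244.3 253.9] [229. 148.]
now [538.6, 121, 53] [234.2 266.7] [208. 173.]
now [538.6, 106, 53] [239.3 260.2] [219. 160.]
now [538.6, 106, 78] [238.8 252.4] [218. 145.]
t 25.3 pos [538.6 106.2  78.3] yaw -0.0394 tilt [ 0.001  0.    -1.   ] grip 0.004 0.0 F [ 0.7 -0.6  0. ] units now-frame [ 0.02  0.01 -2.07] wz 0.01
```

```bash
python3 - <<'E'
from go import *
S=cap("side");T=cap("top")
P=lambda c:np.array([[c["fx"],0,c["cx"]],[0,c["fy"],c["cy"]],[0,0,1]])@np.c_[np.array(c["R"]),np.array(c["t"])]
for nm,a,b in(("hi",(174,258),(162,172)),("lo",(256,306),(156,235)),("mid/tab",(213.5,285),(157,203))):
    X=cv2.triangulatePoints(P(S),P(T),np.array(a,float).reshape(2,1),np.array(b,float).reshape(2,1));X=(X[:3]/X[3]).ravel()
    print(nm,X.round(),"resid",(proj(S,X)-a).round(1),(proj(T,X)-b).round(1))
# compare current side frame with the initial one around the lid strip
f0=cv2.imread("pics/side0.png").astype(int);f1=S["frame"].astype(int)
d=abs(f0-f1).max(2)
for u in(-60,-45,45,60):
    row=[]
    for th in(90,100,105,110,115,120,125):
        t=np.radians(th);ty=129-67*np.cos(t);q=proj(S,[537.5+u+.04*ty,22+ty-.04*u,37+67*np.sin(t)]).round().astype(int)
        row.append((th,f0[q[1],q[0]].tolist(),f1[q[1],q[0]].tolist()))
    print(u,row)
E
```

```text
hi [610. 181. 100.] resid [0.1 0. ] [-0.  -0.1]
lo [462. 181. 101.] resid [-3.7 -1.2] [1.3 4.7]
mid/tab [534. 185.  98.] resid [-2.3 -0.8] [0.9 3.1]
-60 [(90, [131, 67, 32], [56, 76, 88]), (100, [132, 68, 35], [62, 36, 26]), (105, [131, 68, 34], [84, 45, 28]), (110, [97, 98, 99], [64, 68, 70]), (115, [78, 88, 92], [54, 62, 66]), (120, [125, 136, 140], [148, 163, 167]), (125, [34, 49, 63], [37, 57, 74])]
-45 [(90, [129, 65, 30], [55, 60, 66]), (100, [130, 66, 32], [63, 36, 26]), (105, [132, 69, 35], [62, 36, 26]), (110, [100, 107, 111], [67, 74, 76]), (115, [78, 87, 91], [55, 63, 67]), (120, [103, 115, 119], [78, 92, 99]), (125, [33, 47, 61], [40, 59, 76])]
45 [(90, [118, 61, 37], [139, 73, 42]), (100, [87, 45, 32], [105, 58, 41]), (105, [59, 36, 32], [70, 41, 37]), (110, [52, 59, 69], [64, 72, 85]), (115, [77, 88, 93], [94, 107, 113]), (120, [88, 110, 125], [107, 132, 150]), (125, [77, 119, 148], [94, 143, 177])]
60 [(90, [123, 64, 38], [147, 78, 48]), (100, [49, 32, 29], [61, 41, 40]), (105, [76, 117, 148], [93, 142, 177]), (110, [77, 119, 149], [92, 142, 176]), (115, [76, 103, 122], [94, 125, 147]), (120, [91, 111, 122], [110, 133, 147]), (125, [77, 118, 149], [94, 142, 178])]
```

The cover hasn't moved from its initial pose: the fingers got past the thin springy panel at 65–75 mm/s without driving it. I'll go back behind it and push much more slowly near the free edge, checking the angle numerically.

Call:
step_arm --increments '[{"dx": 0,"dy": 0,"dz": -0.7,"wx": 0,"wy": 0,"wz": 0},{"dx": 0,"dy": 0,"dz": -1,"wx": 0,"wy": 0,"wz": 0},{"dx": 0,"dy": 0,"dz": -1,"wx": 0,"wy": 0,"wz": 0},{"dx": 0.1,"dy": 0,"dz": -0.8,"wx": 0,"wy": 0,"wz": 0},{"dx": 0,"dy": -1,"dz": 0,"wx": 0,"wy": 0,"wz": 0}]'

```text
time_s: 25.9
eef_pos: [543.6, 129.6, 168.6]
ee_rot: [0.0, 1.0, -0.021, 0.003]
force: [-0.3, 1.1, -0.0]
grip_width: 0.002
grip_force: 0.0
```

Call:
step_arm --increments '[{"dx": 0,"dy": -1,"dz": 0,"wx": 0,"wy": 0,"wz": 0},{"dx": 0,"dy": -1,"dz": 0,"wx": 0,"wy": 0,"wz": 0},{"dx": 0,"dy": -1,"dz": 0,"wx": 0,"wy": 0,"wz": 0},{"dx": 0,"dy": -0.9,"dz": 0,"wx": 0,"wy": 0,"wz": 0},{"dx": 0,"dy": 0,"dz": 0.6,"wx": 0,"wy": 0,"wz": 0}]'

```text
time_s: 26.4
eef_pos: [546.4, 231.0, 152.0]
ee_rot: [-0.001, 1.0, -0.018, 0.002]
force: [-0.2, -0.0, 0.1]
grip_width: 0.001
grip_force: 0.0
```

Call:
step_arm --increments '[{"dx": 0,"dy": 0,"dz": 0.8,"wx": 0,"wy": 0,"wz": 0},{"dx": 0,"dy": 0,"dz": 0.6,"wx": 0,"wy": 0,"wz": 0},{"dx": 0,"dy": 0.4,"dz": 0,"wx": 0,"wy": 0,"wz": 0},{"dx": 0,"dy": 0.3,"dz": 0,"wx": 0,"wy": 0,"wz": 0},{"dx": 0,"dy": 0,"dz": 0,"wx": 0,"wy": 0,"wz": 0}]'

```text
time_s: 26.9
eef_pos: [545.7, 209.7, 116.7]
ee_rot: [-0.0, 1.0, -0.021, 0.001]
force: [-0.6, -0.1, 0.4]
grip_width: 0.0
grip_force: 0.0
```

```bash
cat > lid.py <<'E'
from go import *
def lid(u0=-70,u1=-38):
    for n in("side","top"):
        c=cap(n);f=c["frame"].astype(float);g=((f.max(2)-f.min(2))/(f.max(2)+1)<.3)
        g=g&(f.max(2)>40)
        o=[]
        for deg in range(0,131,10):
            t=np.radians(deg)
            def q(u,r):
                ty=129-r*np.cos(t)+1.5*np.sin(t);return proj(c,[537.5+u+.04*ty,22+ty-.04*u,38+r*np.sin(t)])
            m=np.zeros((384,512),np.uint8);cv2.fillConvexPoly(m,np.array([q(u0,8),q(u1,8),q(u1,69),q(u0,69)]).round().astype(np.int32),1)
            o.append((deg,round(float(g[m>0].mean()),1)))
        print(n,o)
if __name__=="__main__":
    lid(); go(541,205,115,-.04)
E
python3 lid.py
```

```text
side [(0, 0.1), (10, 0.1), (20, 0.1), (30, 0.1), (40, 0.1), (50, 0.1), (60, 0.1), (70, 0.2), (80, 0.2), (90, 0.2), (100, 0.2), (110, 1.0), (120, 0.9), (130, 0.3)]
top [(0, 0.4), (10, 0.4), (20, 0.4), (30, 0.4), (40, 0.3), (50, 0.1), (60, 0.1), (70, 0.4), (80, 1.0), (90, 1.0), (100, 1.0), (110, 1.0), (120, 1.0), (130, 0.8)]
t 27.0 pos [545.6 210.6 116.6] yaw -0.0404 tilt [ 0.002  0.    -1.   ] grip -0.003 0.0 F [-0.3  0.6  0.3] units now-frame [-0.17  0.23  0.06] wz -0.0
```

Call:
step_arm --increments '[{"dx": 0,"dy": 0.1,"dz": 0.2,"wx": 0,"wy": 0,"wz": 0},{"dx": 0,"dy": 0.1,"dz": 0,"wx": 0,"wy": 0,"wz": 0},{"dx": 0,"dy": 0.1,"dz": 0,"wx": 0,"wy": 0,"wz": 0},{"dx": 0,"dy": 0.1,"dz": 0,"wx": 0,"wy": 0,"wz": 0},{"dx": 0,"dy": 0.1,"dz": 0,"wx": 0,"wy": 0,"wz": 0}]'

```text
time_s: 27.5
eef_pos: [544.7, 198.2, 110.6]
ee_rot: [-0.0, 1.0, -0.02, 0.0]
force: [-0.4, 0.3, 0.2]
grip_width: 0.003
grip_force: 0.0
```

Call:
step_arm --increments '[{"dx": 0,"dy": 0.1,"dz": 0,"wx": 0,"wy": 0,"wz": 0},{"dx": 0,"dy": 0.1,"dz": 0,"wx": 0,"wy": 0,"wz": 0},{"dx": 0,"dy": 0.1,"dz": 0,"wx": 0,"wy": 0,"wz": 0},{"dx": 0,"dy": 0.1,"dz": 0,"wx": 0,"wy": 0,"wz": 0},{"dx": 0,"dy": 0.1,"dz": 0,"wx": 0,"wy": 0,"wz": 0}]'

```text
time_s: 28.0
eef_pos: [544.1, 185.7, 110.6]
ee_rot: [-0.0, 1.0, -0.02, 0.0]
force: [-0.3, 0.2, -0.1]
grip_width: 0.001
grip_force: 0.0
```

Call:
step_arm --increments '[{"dx": 0,"dy": 0.1,"dz": 0,"wx": 0,"wy": 0,"wz": 0},{"dx": 0,"dy": 0.1,"dz": 0,"wx": 0,"wy": 0,"wz": 0},{"dx": 0,"dy": 0.1,"dz": 0,"wx": 0,"wy": 0,"wz": 0},{"dx": 0,"dy": 0.1,"dz": 0,"wx": 0,"wy": 0,"wz": 0},{"dx": 0,"dy": 0,"dz": 0,"wx": 0,"wy": 0,"wz": 0}]'

```text
time_s: 28.5
eef_pos: [543.7, 175.6, 110.5]
ee_rot: [0.0, 1.0, -0.02, -0.0]
force: [-0.6, -0.4, -0.4]
grip_width: -0.001
grip_force: 0.0
```

```bash
python3 lid.py
```

```text
side [(0, 0.2), (10, 0.2), (20, 0.2), (30, 0.2), (40, 0.2), (50, 0.2), (60, 0.2), (70, 0.2), (80, 0.2), (90, 0.2), (100, 0.2), (110, 1.0), (120, 0.9), (130, 0.3)]
top [(0, 0.4), (10, 0.4), (20, 0.4), (30, 0.4), (40, 0.3), (50, 0.2), (60, 0.2), (70, 0.5), (80, 1.0), (90, 1.0), (100, 1.0), (110, 1.0), (120, 1.0), (130, 1.0)]
t 28.6 pos [543.7 175.9 110.6] yaw -0.0398 tilt [ 0.  0. -1.] grip 0.002 0.0 F [ 0.2  0.3 -0.4] units now-frame [-0.16 -1.16 -0.18] wz 0.0
```

```bash
cat > amap.py <<'E'
from go import *
def amap(x0,x1,y0,y1,sx=1,sy=2,n="side"):
    c=cap(n);f=c["frame"].astype(int)
    for y in range(y0,y1,sy):
        r=""
        for x in range(x0,x1,sx):
            b,g,rr=f[y,x];mx=max(b,g,rr);s=(mx-min(b,g,rr))/(mx+1)
            r+= "k" if mx<38 else "b" if (b>1.3*rr) else ("L" if mx>85 else "d") if s<.3 else "."
        print(r)
    return c
if __name__=="__main__":
    c=amap(165,275,236,316)
    for p in([543,176,85.6],[543,186,85.6],[543,166,85.6],[541,186,99],[471,186,99],[610,182,99],[541,151,107]): print(p,(proj(c,p)-[165,236]).round())
E
python3 amap.py
```

```text
............kkkkkkkkkkkkkkkkkkkkkkkkkkkkkkkkkkkkkkkkkkkkkbbkkkkkbbbbbbbbbbbbbbbbbbbbbbbbbbbbbbbbbbbbbbbbbbbbbb
.............kkkkkkkkkkkkkkkkkkkkkkkkkkkkkkkkkkkkkkkkkkkkbkkkkkkbbbbbbbbbbbbbbbbbbbbbbbbbbbbbbbbbbbbbbbbbbbbbb
..............kkkkkkkkkkkkkkkkkkkkkkkkkkkkkkkkkkkkkkkkkkkkkkkkkbbbbbbbbbbbbbbbbbbbbbbbbbbbbbbbbbbbbbbbbbbbbbbb
..............kkkkkkkkkkkkkkkkkkkkkkkkkkkkkkkkkkkkkkkkkkkkkkkkbbbbbbbbbbbbbbbbbbbbbbbbbbbbbbbbbbbbbbbbbbbbbbbb
..............kkkkkkkkkkkkkkkkkkkkkkkkkkkkkkkkkkkkkkkkkkkkkkkkbbbbbbbbbbbbbbbbbbbbbbbbbbbbbbbbbbbbbbbbbbbbbbbb
..............kkkkkkkkkkkkkkkkkkkkkkkkkkkkkkkkkkkkkkkkkkkkkkkbbbbbbbbbbbbbbbbbbbbbbbbbbbbbbbbbbbbbbbbbbbbbbbbb
..............kkkdddkkkkkkkkkkkkkkkkkkkkkkkkkkkkkkkkkkkkkkkbbbbbbbbbbbbbbbbbbbbbbbbbbbbbbbbbbbbbbbbbbbbbbbbbbb
...............kk.dddkkkkkkkkkkkkkkkkkkkkkkkkkkkkkkkkkbbbbbbbbbbbbbbbbbbbbbbbbbbbbbbbbbbbbbbbbbbbbbbbbbbbbbbbb
................ddddkkkkkkkkkkkkkkkkkkkkkkkkkkkkkkkkkkbbbbbbbbbbbbbbbbbbbbbbbbbbbbbbbbbbbbbbbbbbbbbbbbbbbbbbbb
................ddddkkkkkkkkkkkkkkkkkkkkkkkkkkkkkkkkkkbbbbbbbbbbbbbbbbbbbbbbbbbbbbbbbbbbbbbbbbbbbbbbb
[... 2821 characters left out ...]
..........................................ddddddddddddddbbbbbbbbbbbbd.....
.................................................................................dbbbbbbbbbbbbbbbbbbbbd.......
....................................................................................dbbbbbbbbbbbbbbbbd........
.......................................................................................dbbbbbbbbbbbd..........
..........................................................................................dbbbbbbbd...........
[543, 176, 85.6] [46. 45.]
[543, 186, 85.6] [42. 49.]
[543, 166, 85.6] [50. 40.]
[541, 186, 99] [42. 46.]
[471, 186, 99] [80. 69.]
[610, 182, 99] [ 9. 23.]
[541, 151, 107] [55. 26.]
```

```bash
python3 - <<'E'
from go import *
f0=cv2.imread("pics/side0.png").astype(int); f1=cap("side")["frame"].astype(int)
for nm,f in(("start",f0),("now",f1)):
    print(nm)
    for y in range(262,312,6):
        r=""
        for x in range(165,275):
            b,g,rr=f[y,x];mx=max(b,g,rr);s=(mx-min(b,g,rr))/(mx+1)
            r+= "k" if mx<38 else "b" if (b>1.3*rr) else ("L" if mx>85 else "d") if s<.3 else "."
        print(r)
t0=cv2.imread("pics/top0.png").astype(int); T=cap("top"); t1=T["frame"].astype(int)
for nm,f in(("start",t0),("now",t1)):
    print("top",nm)
    for y in range(164,250,6):
        r=""
        for x in range(140,250):
            b,g,rr=f[y,x];mx=max(b,g,rr);s=(mx-min(b,g,rr))/(mx+1)
            r+= "k" if mx<38 else "b" if (b>1.3*rr) else ("L" if mx>85 else "d") if s<.3 else "."
        print(r)
E
```

```text
start
............LLLLLLLLLLLLLddbbbbbbbbbbbbbbbbbbbbbbbbbbbbbbbbbbbbbbbbbbbbbbbbbbbbbbbbbbbbbbbbbbbbbbbbbbbbbbbbbbb
.....................LLLLLLLLLLLLLLLLLbbbbbbbbbbbbbbbbbbbbbbbbbbbbbbbbbbbbbbbbbbbbbbbbbbbbbbbbbbbbbbbbbbbbbbbb
..............................LLLLLLLLLLLLLLLLLbbbbbbbbbbbbbbbbbbbbbbbbbbbbbbbbbbbbbbbbbbbbbbbbbbbbbbbbbbbbbbb
.....................................LLLLLLLLLLLLLLLLLLLbbbbbbbbbbbbbbbbbbbbbbbbbbbbbbbbbbbbbbbbbbbbbbbbbbbbbb
..............................................LLdLLLLLLLLLLLLLLLLbbbbbbbbbbbbbbbbbbbbbbbbbbbbbbbbbbbbbbbbbbbbb
........................................................dLLLLLLLLLLLLLLLLLbbbbbbbbbbbbbbbbbbbbbbbbbbbbbbbbbbbb
.................................................................dLLLLLLLLLLLLLLLLLbbbbbbbbbbbbbbbbbbbbbbbbbbb
..........................................................................dLLLLLLLLLLLLLLLdbbbbbbbbbbbbbbb....
....................................................................................dbbbbbbbbbbbbbbbbd........
now
..........ddddddddd...ddkkkkkkkkkkkkkkkkkkkkkkkkkdddkbbbbbbbbbLLLLLbbbbbbbbbbbbbbbbbbbbbbbb
[... 3555 characters left out ...]
bbbbbbbbbbbbbbbbbbbbbbbbbbbbbbbbbb
LLLLLdddddddddddddddddddddddddddddddddddbbbbbbbbbbbbbbLLLLLLLLLbbbbbbbbbbbbbbbbbbbbbbbbbbbbbbbbbbbbbbbbbbbbbbb
LLLLLdddddddddddddddddddddddddddddddddddbbbbbbbbbbbbbLLLLLLLLLLLbbbbbbbbbbbbbbbbbbbbbbbbbbbbbbbbbbbbbbbbbbbbbb
LLLLLLdddddddddddddddddddddddddddddddddbbbbbbbbbbbbbLLLLLLLLLbbbbbbbbbbbbbbbbbbbbbbbbbbbbbbbbbbbbbbbbbbbbbbbbb
LLLLLLdddddddddddddddd......LdddddddddbbbbbbbbbbbbbLLLLLLLLLLLLbbbbbbbbbbbbbbbbbbbbbbbbbbbbbbbbbbbbbbbbbbbbbbb
LLLLLLLLddddddddddddd.......................dddddddddddddbdbbbbbbbbbbbbbbbbbbbbbbbbbbbbbbbbbbbbbbbbbbbbbbbbbbb
dLLLLLLLLdddddddddd........LL........................................................LLLLLLLLLLLLLLLLLLLLLLLL.
```

Call:
step_arm --increments '[{"dx": 0,"dy": 0.1,"dz": 0,"wx": 0,"wy": 0,"wz": 0},{"dx": 0,"dy": 0.1,"dz": 0,"wx": 0,"wy": 0,"wz": 0},{"dx": 0,"dy": 0.1,"dz": 0,"wx": 0,"wy": 0,"wz": 0},{"dx": 0,"dy": 0.1,"dz": 0,"wx": 0,"wy": 0,"wz": 0},{"dx": 0,"dy": 0,"dz": 0,"wx": 0,"wy": 0,"wz": 0}]'

```text
time_s: 29.25
eef_pos: [543.3, 165.5, 110.5]
ee_rot: [0.0, 1.0, -0.02, -0.0]
force: [-0.2, 0.7, -0.5]
grip_width: -0.002
grip_force: 0.0
```

```bash
cat > edge.py <<'E'
from go import *
def cls(f,y,x):
    b,g,r=f[y,x];mx=max(b,g,r);s=(mx-min(b,g,r))/(mx+1);return mx>=38 and b<=1.3*r and s<.3
def edge(f):
    o=[]
    for y in(280,286,292,298,304):
        xs=[x for x in range(190,275) if all(cls(f,y,x+k) for k in range(4))]
        o.append((xs[0]-165,len(xs)) if xs else None)
    return o
if __name__=="__main__":
    print("start",edge(cv2.imread("pics/side0.png").astype(int)))
    F=[]
    for i in range(4): c=cap("side");F.append(ctrl.sense()["force"])
    print("now",edge(c["frame"].astype(int)),"F",np.mean(F,0).round(2),np.std(F,0).round(2))
    # finger tip visibility: dark pixels near projected tip
    go(541,150,110,-.04)
    p=np.array(ctrl.sense()["eef_pos"])
    f=c["frame"].astype(int)
    for dy in(-12,-6,0,6,12,18):
        q=[proj(c,p+[0,dy,-25+h]).round().astype(int) for h in(-10,-5,0,5,10,15,20,30)]
        print(dy,[f[v[1],v[0]].tolist() for v in q])
E
python3 edge.py
```

```text
start [(37, 16), (46, 16), (56, 15), (65, 15), (74, 14)]
now [(38, 17), (47, 18), (57, 14), (66, 14), (75, 13)] F [ 0.01 -0.22 -0.42] [0.34 0.32 0.49]
t 29.4 pos [543.3 165.9 110.6] yaw -0.0396 tilt [-0.  0. -1.] grip 0.0 0.0 F [-0.1 -0.2 -1.1] units now-frame [-0.07  0.64  0.02] wz 0.0
-12 [[133, 70, 38], [132, 70, 38], [129, 67, 36], [45, 37, 35], [30, 32, 35], [24, 24, 27], [23, 23, 26], [30, 32, 34]]
-6 [[132, 69, 38], [132, 68, 38], [132, 69, 38], [88, 58, 48], [47, 50, 53], [47, 50, 53], [47, 51, 55], [48, 51, 54]]
0 [[65, 73, 77], [110, 110, 110], [108, 102, 101], [112, 58, 35], [59, 41, 38], [50, 54, 57], [47, 51, 54], [33, 36, 39]]
6 [[47, 54, 58], [45, 52, 56], [47, 54, 58], [83, 94, 99], [110, 109, 110], [107, 102, 102], [76, 74, 74], [21, 24, 27]]
12 [[72, 82, 87], [63, 73, 77], [46, 54, 58], [45, 53, 56], [46, 54, 58], [63, 72, 77], [88, 101, 105], [108, 102, 103]]
18 [[38, 58, 76], [37, 58, 76], [55, 70, 82], [55, 70, 81], [63, 71, 76], [45, 52, 56], [48, 55, 58], [82, 94, 99]]
```

No contact force and the cover is unmoved, so the fingers must be overlapping too little of the panel. Retrying from outside with the fingertips much deeper (z≈57), slowly.

Call:
step_arm --increments '[{"dx": 0,"dy": 0,"dz": -1,"wx": 0,"wy": 0,"wz": 0},{"dx": 0,"dy": 0,"dz": -1,"wx": 0,"wy": 0,"wz": 0},{"dx": 0,"dy": -0.9,"dz": 0,"wx": 0,"wy": 0,"wz": 0},{"dx": 0,"dy": -1,"dz": 0,"wx": 0,"wy": 0,"wz": 0},{"dx": 0,"dy": -0.8,"dz": 0,"wx": 0,"wy": 0,"wz": 0}]'

```text
time_s: 29.95
eef_pos: [545.9, 234.5, 160.7]
ee_rot: [-0.0, 1.0, -0.02, 0.0]
force: [0.1, -0.7, 0.7]
grip_width: 0.003
grip_force: 0.0
```

Call:
step_arm --increments '[{"dx": 0,"dy": 0,"dz": 0.6,"wx": 0,"wy": 0,"wz": 0},{"dx": 0,"dy": 0,"dz": 0.9,"wx": 0,"wy": 0,"wz": 0},{"dx": 0,"dy": 0,"dz": 0.9,"wx": 0,"wy": 0,"wz": 0},{"dx": 0,"dy": 0,"dz": 0.8,"wx": 0,"wy": 0,"wz": 0},{"dx": 0,"dy": 0.3,"dz": 0,"wx": 0,"wy": 0,"wz": 0}]'

```text
time_s: 30.45
eef_pos: [544.2, 225.9, 78.0]
ee_rot: [0.0, 1.0, -0.019, -0.002]
force: [0.4, -1.1, 0.8]
grip_width: 0.003
grip_force: 0.0
```

Call:
step_arm --increments '[{"dx": 0,"dy": 0.3,"dz": 0,"wx": 0,"wy": 0,"wz": 0},{"dx": 0,"dy": 0.2,"dz": 0,"wx": 0,"wy": 0,"wz": 0},{"dx": 0,"dy": 0.1,"dz": 0,"wx": 0,"wy": 0,"wz": 0},{"dx": 0,"dy": 0.1,"dz": 0,"wx": 0,"wy": 0,"wz": 0},{"dx": 0,"dy": 0.1,"dz": 0,"wx": 0,"wy": 0,"wz": 0}]'

```text
time_s: 30.95
eef_pos: [545.0, 205.7, 81.0]
ee_rot: [-0.0, 1.0, -0.02, 0.0]
force: [-0.3, -0.8, -0.1]
grip_width: 0.001
grip_force: 0.0
```

Call:
step_arm --increments '[{"dx": 0,"dy": 0.1,"dz": 0,"wx": 0,"wy": 0,"wz": 0},{"dx": 0,"dy": 0.1,"dz": 0,"wx": 0,"wy": 0,"wz": 0},{"dx": 0,"dy": 0.1,"dz": 0,"wx": 0,"wy": 0,"wz": 0},{"dx": 0,"dy": 0.1,"dz": 0,"wx": 0,"wy": 0,"wz": 0},{"dx": 0,"dy": 0,"dz": 0,"wx": 0,"wy": 0,"wz": 0}]'

```text
time_s: 31.45
eef_pos: [544.5, 195.6, 80.5]
ee_rot: [0.0, 1.0, -0.02, -0.0]
force: [-0.3, -0.4, 0.5]
grip_width: 0.001
grip_force: 0.1
```

```bash
python3 edge.py | head -3; python3 amap.py | head -40
```

```text
start [(37, 16), (46, 16), (56, 15), (65, 15), (74, 14)]
now [(49, 4), (58, 8), (38, 5), (76, 4), (86, 2)] F [ 0.04  0.19 -0.09] [0.46 0.44 0.2 ]
t 31.6 pos [544.5 195.9  80.5] yaw -0.0396 tilt [-0. -0. -1.] grip 0.001 0.0 F [-0.4 -0.1 -0.4] units now-frame [-0.07  1.84 -1.18] wz 0.0
.............kk..k....ddddddddddddddddddddddddddddddddddddddddddddddddddddddddddddddddddddddddddddbbbbbbbbbbbb
............kkk.kkkkkddddddddddddddddddddddddddddddddddddddddddddddddddddddddddddddddddddddddddddbbbbbbbbbbbbb
........k.kk.kk..kkkk.d..ddd.ddd.ddddddddd.dddddddddddddddddddddddddddddddddddddddddddddddddddddbbbbbbbbbbbbbb
.....k....kkkkk.k.kk..ddd.d.dddddddddddddddddddddddddddddddddddddddddddddddddddddddddddddddddddbbbbbbbbbbbbbbb
....k.kkk.kk.k....k..d.d.dddddd.ddddddddddddddddddddddddddddddddddddddddddddddddddddddddddddddbbbbbbbbbbbbbbbb
.....k..k...kkk.k.d.d.ddd.ddd.ddd.dddddddddddddddddddddddddddddddddddddddddddddddddddddddddddbbbbbbbbbbbbbbbbb
................dd.d.ddd...dddddd.dddddddddddddddddddddddddddddddddddddddddddddddddddddddddbbbbbbbbbbbbbbbbbbb
..kk....dd..dd.ddd.dd.dd.d..d.d...dddd
[... 2924 characters left out ...]
bbbbbbbdddddddbbbbbbbbbbbbbbbbbd..
...........................................................................dbbbbbbbbbbdddddbbbbbbbbbbbbbbb....
..............................................................................dbbbbbbbbbbbddbbbbbbbbbbbbd.....
.................................................................................dbbbbbbbbbbbbbbbbbbbbd.......
....................................................................................dbbbbbbbbbbbbbbbbd........
.......................................................................................dbbbbbbbbbbbd..........
..........................................................................................dbbbbbbbd...........
```

The cover is moving now: its strip shifted about 11 px and is nearly edge-on to the side camera. Continuing straight at this depth, since the tip will ride out along the panel and lay it down.

Call:
step_arm --increments '[{"dx": 0,"dy": 0.12,"dz": 0,"wx": 0,"wy": 0,"wz": 0},{"dx": 0,"dy": 0.12,"dz": 0,"wx": 0,"wy": 0,"wz": 0},{"dx": 0,"dy": 0.12,"dz": 0,"wx": 0,"wy": 0,"wz": 0},{"dx": 0,"dy": 0.12,"dz": 0,"wx": 0,"wy": 0,"wz": 0},{"dx": 0,"dy": 0.12,"dz": 0,"wx": 0,"wy": 0,"wz": 0}]'

```text
time_s: 32.2
eef_pos: [543.9, 180.6, 80.5]
ee_rot: [-0.0, 1.0, -0.02, -0.0]
force: [0.2, 0.3, 0.4]
grip_width: 0.002
grip_force: 0.2
```

Call:
step_arm --increments '[{"dx": 0,"dy": 0.12,"dz": 0,"wx": 0,"wy": 0,"wz": 0},{"dx": 0,"dy": 0.12,"dz": 0,"wx": 0,"wy": 0,"wz": 0},{"dx": 0,"dy": 0.12,"dz": 0,"wx": 0,"wy": 0,"wz": 0},{"dx": 0,"dy": 0.12,"dz": 0,"wx": 0,"wy": 0,"wz": 0},{"dx": 0,"dy": 0,"dz": 0,"wx": 0,"wy": 0,"wz": 0}]'

```text
time_s: 32.7
eef_pos: [543.4, 168.5, 80.5]
ee_rot: [0.0, 1.0, -0.02, -0.0]
force: [-0.4, -0.5, 0.2]
grip_width: 0.002
grip_force: 0.0
```

```bash
python3 edge.py | head -3; python3 - <<'E'
from amap import *
amap(165,275,248,316,1,4)
E
```

```text
start [(37, 16), (46, 16), (56, 15), (65, 15), (74, 14)]
now [(49, 34), (59, 30), (68, 22), (77, 12), (86, 4)] F [-0.36 -0.1  -0.02] [0.4  0.25 0.27]
t 32.9 pos [543.4 168.9  80.5] yaw -0.0396 tilt [-0. -0. -1.] grip -0.001 0.0 F [ 0.1  0.2 -0.2] units now-frame [-0.07  0.76 -1.18] wz 0.0
..................dbkkkkkkkkkkkkkkkkkkkkkkkkkkkkkkkkkkkkkkkkkkkkkkkbbbbbbbbbbbbbbbbbbbbbbbbbbbbbbbbbbbbbbbbbbb
.....................kkkkkkkkkkkkkkkkkkkkkkkkkkkkkkkkkkkkkkkkkkkkkbbbbbbbbbbbbbbbbbbbbbbbbbbbbbbbbbbbbbbbbbbbb
....................kkkdddkkkkkkkkkkkkkkkkkkkkkkkkkkkkkkkkkbbbbbbbbbbbbbbbbbbbbbbbbbbbbbbbbbbbbbbbbbbbbbbbbbbb
......................ddddkkkkkkkkkkkkkkkkkkkkkkkkkkkkkkkkbbbbbbbbbbbbbbbbbbbbbbbbbbbbbbbbbbbbbbbbbbbbbbbbbbbb
.....................dddddkkkkkkkkkkkkkkkkkkkkkkkkkkkkkkkkddLLL......Lbbbbbbbbbbbbbbbbbbbbbbbbbbbbbbbbbbbbbbbb
..................dddddd.ddddkkkkkkkkkkkkkkkkkkkkkkkddddkdddddddL.............Lbbbbbbbbbbbbbbbbbbbbbbbbbbbbbbb
................dddddddd..ddd.kkkkkkkkkkkkkkkkkkkkkdkkddkdddddddddddddL.........bbbbbbbbbbbbbbbbbbbbbbbbbbbbbb
..............ddddddd...kkkkkkkkk
[... 376 characters left out ...]
ddddddddddddddddd.LL.........Lbbbb
.........................................................dbbbbbbbbbbddddddddddddddddddddddddd.........Lbbbbbbb
...............................................................dbbbbbbbbbbddddddddddddddddddbd.....Lbbbbbbbbbb
.....................................................................dbbbbbbbbbbddddddddddddbbbbbbbbbbbbbbbbb.
...........................................................................dbbbbbbbbbbdddddddbbbbbbbbbbbbb....
.................................................................................dbbbbbbbbbbbbbbbbbbbbd.......
.......................................................................................dbbbbbbbbbbbd..........
```

The cover is about upright. Continuing at the same height.

Call:
step_arm --increments '[{"dx": 0,"dy": 0.1,"dz": 0,"wx": 0,"wy": 0,"wz": 0},{"dx": 0,"dy": 0.1,"dz": 0,"wx": 0,"wy": 0,"wz": 0},{"dx": 0,"dy": 0.1,"dz": 0,"wx": 0,"wy": 0,"wz": 0},{"dx": 0,"dy": 0.1,"dz": 0,"wx": 0,"wy": 0,"wz": 0},{"dx": 0,"dy": 0.1,"dz": 0,"wx": 0,"wy": 0,"wz": 0}]'

```text
time_s: 33.45
eef_pos: [542.9, 156.1, 80.5]
ee_rot: [-0.0, 1.0, -0.02, -0.0]
force: [-0.3, 0.5, -0.3]
grip_width: 0.001
grip_force: 0.2
```

Call:
step_arm --increments '[{"dx": 0,"dy": 0.1,"dz": 0,"wx": 0,"wy": 0,"wz": 0},{"dx": 0,"dy": 0.1,"dz": 0,"wx": 0,"wy": 0,"wz": 0},{"dx": 0,"dy": 0.1,"dz": 0,"wx": 0,"wy": 0,"wz": 0},{"dx": 0,"dy": 0.1,"dz": 0,"wx": 0,"wy": 0,"wz": 0},{"dx": 0,"dy": 0.1,"dz": 0,"wx": 0,"wy": 0,"wz": 0}]'

```text
time_s: 33.95
eef_pos: [542.5, 143.7, 80.6]
ee_rot: [-0.0, 1.0, -0.02, 0.0]
force: [0.2, 1.2, -0.3]
grip_width: -0.001
grip_force: 0.2
```

Call:
step_arm --increments '[{"dx": 0,"dy": 0.1,"dz": 0,"wx": 0,"wy": 0,"wz": 0},{"dx": 0,"dy": 0.1,"dz": 0,"wx": 0,"wy": 0,"wz": 0},{"dx": 0,"dy": 0.1,"dz": 0,"wx": 0,"wy": 0,"wz": 0},{"dx": 0,"dy": 0.1,"dz": 0,"wx": 0,"wy": 0,"wz": 0},{"dx": 0,"dy": 0,"dz": 0,"wx": 0,"wy": 0,"wz": 0}]'

```text
time_s: 34.45
eef_pos: [542.1, 133.6, 80.6]
ee_rot: [0.0, 1.0, -0.02, 0.0]
force: [0.2, 0.1, -0.1]
grip_width: 0.002
grip_force: 0.0
```

```bash
python3 edge.py | sed -n 2,3p; python3 - <<'E'
from amap import *
amap(165,275,236,316,1,4)
E
```

```text
now [(50, 50), (59, 38), (68, 27), (77, 18), (86, 4)] F [ 0.23 -0.03  0.13] [0.43 0.38 0.22]
t 34.6 pos [542.1 133.9  80.6] yaw -0.0396 tilt [-0. -0. -1.] grip 0.001 0.0 F [-0.2  0.5  0.2] units now-frame [-0.07 -0.64 -1.18] wz 0.0
..........................bbbbbbbbLLdkkkkkkkkkkkkkkkkkkkkkkkkkkkkkkkkkkkkkkkkkkbbbbbbbbbbbbbbbbbbbbbbbbbbbbbbb
......................dbbbbbbbbbbLLLdkkkdddkkkkkkkkkkkkkkkkkkkkkkkkkkkkkkbbkbbbbbbbbbbbbbbbbbbbbbbbbbbbbbbbbbb
.................dbbbbbbbbbbbbbbLLLLLdddddkkkkkkkkkkkkkkkkkkkkkkkkkkkkkkbbbbbbbbbbbbbbbbbbbbbbbbbbbbbbbbbbbbbb
..................dbbbbbbbbbbbLLLLLdddddddkkdLLLdkkkkkkkkkkkkkkkkkkkkkkddddddbbbbbbbbbbbbbbbbbbbbbbbbbbbbbbbbb
.......................dbbbbbkkkkddddddddkkkkkkkkkkkkkkkkkkkkkkkkkdddkddddddddbbbbbbbbbbbbbbbbbbbbbbbbbbbbbbbb
.......................Lbbb.kkkdddddddkkkkkkdddkkkkkkkkkkkkkkkkkkdkkdddddddddddddddbbbbbbbbbbbbbbbbbbbbbbbbbbb
.......................dbbLLLLLdddddkkkkkkkkkkkkkkkkkkkkkkkkkkkddddkddddddddddddddddddddddbbbbbbbbbbbbbbbbbbbb
........................dbbLLLLLLLLLLdkkkkkkkkkkkkkkkkdddkkkkkkddddkddddddddddddddddddddLLL
[... 651 characters left out ...]
dddddddddddddddddddddddd.....dbbbb
.........................................................dbbbbbbbbbbdddddddddddddddddddddddddddddd....dbbbbbbb
...............................................................dbbbbbbbbbbdddddddddddddddddddddd...bbbbbbbbbbb
.....................................................................dbbbbbbbbbbdddLLLdddddddddbbbbbbbbbbbbbb.
...........................................................................dbbbbbbbbbbddddLLdbbbbbbbbbbbbb....
.................................................................................dbbbbbbbbbbbbbbbbbbbbd.......
.......................................................................................dbbbbbbbbbbbd..........
```

The cover is well past upright and covers most of the trough. Continuing, then a soft press-down.

Call:
step_arm --increments '[{"dx": 0,"dy": 0.12,"dz": 0,"wx": 0,"wy": 0,"wz": 0},{"dx": 0,"dy": 0.12,"dz": 0,"wx": 0,"wy": 0,"wz": 0},{"dx": 0,"dy": 0.12,"dz": 0,"wx": 0,"wy": 0,"wz": 0},{"dx": 0,"dy": 0.12,"dz": 0,"wx": 0,"wy": 0,"wz": 0},{"dx": 0,"dy": 0.12,"dz": 0,"wx": 0,"wy": 0,"wz": 0}]'

```text
time_s: 35.2
eef_pos: [541.5, 118.6, 80.6]
ee_rot: [0.0, 1.0, -0.02, -0.0]
force: [-0.1, 0.1, -0.1]
grip_width: -0.003
grip_force: 0.2
```

Call:
step_arm --increments '[{"dx": 0,"dy": 0.12,"dz": 0,"wx": 0,"wy": 0,"wz": 0},{"dx": 0,"dy": 0.12,"dz": 0,"wx": 0,"wy": 0,"wz": 0},{"dx": 0,"dy": 0.12,"dz": 0.05,"wx": 0,"wy": 0,"wz": 0},{"dx": 0,"dy": 0.1,"dz": 0.1,"wx": 0,"wy": 0,"wz": 0},{"dx": 0,"dy": 0,"dz": 0.1,"wx": 0,"wy": 0,"wz": 0}]'

```text
time_s: 35.7
eef_pos: [541.0, 107.1, 74.1]
ee_rot: [0.0, 1.0, -0.02, -0.0]
force: [0.3, 0.3, 0.0]
grip_width: 0.002
grip_force: 0.1
```

Call:
step_arm --increments '[{"dx": 0,"dy": 0,"dz": 0.08,"wx": 0,"wy": 0,"wz": 0},{"dx": 0,"dy": 0,"dz": 0.08,"wx": 0,"wy": 0,"wz": 0},{"dx": 0,"dy": 0,"dz": 0,"wx": 0,"wy": 0,"wz": 0}]'

```text
time_s: 36.0
eef_pos: [540.9, 107.5, 70.0]
ee_rot: [0.0, 1.0, -0.02, -0.0]
force: [0.8, -0.1, -0.1]
grip_width: -0.003
grip_force: 0.0
```

Call:
step_arm --increments '[{"dx": 0,"dy": 0,"dz": 0.06,"wx": 0,"wy": 0,"wz": 0},{"dx": 0,"dy": 0,"dz": 0.06,"wx": 0,"wy": 0,"wz": 0},{"dx": 0,"dy": 0,"dz": 0,"wx": 0,"wy": 0,"wz": 0}]'

```text
time_s: 36.3
eef_pos: [541.0, 107.5, 67.1]
ee_rot: [-0.0, 1.0, -0.02, -0.0]
force: [0.5, -0.0, -0.0]
grip_width: -0.001
grip_force: 0.0
```

Call:
step_arm --increments '[{"dx": 0,"dy": 0,"dz": 0.05,"wx": 0,"wy": 0,"wz": 0},{"dx": 0,"dy": 0,"dz": 0,"wx": 0,"wy": 0,"wz": 0},{"dx": 0,"dy": 0,"dz": 0,"wx": 0,"wy": 0,"wz": 0}]'

```text
time_s: 36.6
eef_pos: [541.0, 107.5, 66.0]
ee_rot: [-0.0, 1.0, -0.02, -0.0]
force: [0.4, 0.5, 0.4]
grip_width: 0.002
grip_force: 0.0
```

Call:
step_arm --increments '[{"dx": 0,"dy": 0,"dz": 0.05,"wx": 0,"wy": 0,"wz": 0},{"dx": 0,"dy": 0,"dz": 0,"wx": 0,"wy": 0,"wz": 0},{"dx": 0,"dy": 0,"dz": 0,"wx": 0,"wy": 0,"wz": 0}]'

```text
time_s: 36.9
eef_pos: [541.0, 107.5, 64.7]
ee_rot: [-0.0, 1.0, -0.02, -0.0]
force: [-0.2, -0.3, 0.3]
grip_width: 0.002
grip_force: 0.0
```

Call:
step_arm --increments '[{"dx": 0,"dy": 0,"dz": 0.04,"wx": 0,"wy": 0,"wz": 0},{"dx": 0,"dy": 0,"dz": 0,"wx": 0,"wy": 0,"wz": 0},{"dx": 0,"dy": 0,"dz": 0,"wx": 0,"wy": 0,"wz": 0}]'

```text
time_s: 37.2
eef_pos: [541.0, 107.5, 63.8]
ee_rot: [0.0, 1.0, -0.02, -0.0]
force: [0.3, -0.2, -0.4]
grip_width: -0.001
grip_force: 0.0
```

Call:
step_arm --increments '[{"dx": 0,"dy": 0,"dz": 0.04,"wx": 0,"wy": 0,"wz": 0},{"dx": 0,"dy": 0,"dz": 0,"wx": 0,"wy": 0,"wz": 0},{"dx": 0,"dy": 0,"dz": 0,"wx": 0,"wy": 0,"wz": 0}]'

```text
time_s: 37.5
eef_pos: [541.0, 107.4, 62.8]
ee_rot: [-0.0, 1.0, -0.02, -0.0]
force: [-1.3, 1.0, 0.1]
grip_width: -0.001
grip_force: 0.0
```

```bash
python3 edge.py | sed -n 2,3p; python3 - <<'E'
from amap import *
c=amap(185,275,226,316,1,4)
E
```

```text
now [(50, 55), (59, 42), (69, 29), (78, 17), (87, 4)] F [-0.06  0.27  0.22] [0.44 0.17 0.81]
t 37.7 pos [541.  107.5  62.8] yaw -0.0396 tilt [-0.  0. -1.] grip 0.0 0.0 F [-0.5  0.1 -0.2] units now-frame [-0.07 -1.7  -1.89] wz 0.0
...............................kkkkkkkkkkkkkkkkkkkkkkkkkkkkkkkkkkkkkkkkbbbbbbbbbbbbbbbbbbb
............bbbbbbL........LLdkkkkkkkkkkkkkkkkkkkkkkkkkkkkkkkkkkkkkkkkbbbbbbbbbbbbbbbbbbbb
........LbbbbbbbbbbbbbbLLLLLLdkkkdddkkkkkkkkkkkkkkkkkkkkkkkkkkkkkkkbbbbbbbbbbbbbbbbbbbbbbb
....bbbbbbbbbbbbbbbbbbLLLLLLLLLddddkkkkkkkkkkkkkkkkkkkkkkkkkkkkbbbbbbbbbbbbbbbbbbbbbbbbbbb
dbbbbbbbbbbbbbbbbbbLLLLLLLLLdddddddkkLLLdkkkkkkkkkkkkkkkkkkkkkbbbbbbbbbbbbbbbbbbbbbbbbbbbb
bbbbbbbbbbbbbbbbLLLLLddkkkdddddddkkkkkkdkkkkkkkkkkkkkkkkkddddddddddbbbbbbbbbbbbbbbbbbbbbbb
.dbbbbbbbbbbbLLLLLLdkkdddddddddkkkkkdddkkkkkkkkkkkkkkkkkdkdddddddddddbbbbbbbbbbbbbbbbbbbbb
.....bbbbbbLLLLLLLLLLLLLLddddkkkkkkkkkkkkkkkkkkkkkkkkddddkddddddddddddddbbbbbbbbbbbbbbbbbb
...LbbbbLLLLLLLLLLLLLLLLLLLLLLLdkkkkkkkkkkkddddkkkkkkkdddkddddddddddddddddddLddbbbbbbbbbbb
....dbLLLLLLLLLLLLLLLLLLLLLLLLLLLLLLLLLLLLdLLdLLddd
[... 522 characters left out ...]
.dbbbbbbbbbbdddLLLLLLLLLLLLLLLLLLLLLLLLLLLLddddddddddddddd.dbbb
..................................dbbbbbbbbbbdddLdLLLLLLLLLLLLLLLLLLLLLLLLLLLdddLd.dbbbbbb
........................................dbbbbbbbbbbbddLLLLLLLLLLLLLLLLLLLLLLLLLddbbbbbbbbb
..............................................dbbbbbbbbbbbdddLLLLLLLLLLLLLLLLdbbbbbbbbbbbb
....................................................dbbbbbbbbbbbddLLLLLLLLdbbbbbbbbbbbbd..
..........................................................dbbbbbbbbbbbbbbbbbbbbbbbbbd.....
................................................................dbbbbbbbbbbbbbbbbd........
......................................................................dbbbbbbbd...........
```

Call:
step_arm --increments '[{"dx": 0,"dy": 0,"dz": 0.04,"wx": 0,"wy": 0,"wz": 0},{"dx": 0,"dy": 0,"dz": 0,"wx": 0,"wy": 0,"wz": 0},{"dx": 0,"dy": 0,"dz": 0,"wx": 0,"wy": 0,"wz": 0}]'

```text
time_s: 38.05
eef_pos: [541.0, 107.4, 61.8]
ee_rot: [-0.0, 1.0, -0.02, -0.0]
force: [-0.1, 0.4, -0.2]
grip_width: -0.001
grip_force: 0.0
```

Call:
step_arm --increments '[{"dx": 0,"dy": 0,"dz": 0.04,"wx": 0,"wy": 0,"wz": 0},{"dx": 0,"dy": 0,"dz": 0,"wx": 0,"wy": 0,"wz": 0},{"dx": 0,"dy": 0,"dz": 0,"wx": 0,"wy": 0,"wz": 0}]'

```text
time_s: 38.35
eef_pos: [541.0, 107.4, 60.8]
ee_rot: [-0.0, 1.0, -0.02, -0.0]
force: [1.1, 0.2, 0.2]
grip_width: 0.002
grip_force: 0.0
```

Call:
step_arm --increments '[{"dx": 0,"dy": 0,"dz": 0.04,"wx": 0,"wy": 0,"wz": 0},{"dx": 0,"dy": 0,"dz": 0,"wx": 0,"wy": 0,"wz": 0},{"dx": 0,"dy": 0,"dz": 0,"wx": 0,"wy": 0,"wz": 0}]'

```text
time_s: 38.65
eef_pos: [541.0, 107.5, 59.8]
ee_rot: [-0.0, 1.0, -0.02, -0.0]
force: [-0.4, -0.1, 1.0]
grip_width: 0.002
grip_force: 0.0
```

Call:
step_arm --increments '[{"dx": 0,"dy": 0,"dz": 0.04,"wx": 0,"wy": 0,"wz": 0},{"dx": 0,"dy": 0,"dz": 0,"wx": 0,"wy": 0,"wz": 0},{"dx": 0,"dy": 0,"dz": 0,"wx": 0,"wy": 0,"wz": 0}]'

```text
time_s: 38.95
eef_pos: [541.0, 107.4, 58.8]
ee_rot: [-0.0, 1.0, -0.02, -0.0]
force: [-0.2, 0.5, 0.3]
grip_width: 0.001
grip_force: 0.0
```

Call:
step_arm --increments '[{"dx": 0,"dy": 0,"dz": 0.04,"wx": 0,"wy": 0,"wz": 0},{"dx": 0,"dy": 0,"dz": 0,"wx": 0,"wy": 0,"wz": 0},{"dx": 0,"dy": 0,"dz": 0,"wx": 0,"wy": 0,"wz": 0}]'

```text
time_s: 39.25
eef_pos: [541.0, 107.5, 57.7]
ee_rot: [-0.0, 1.0, -0.02, -0.0]
force: [0.9, -0.6, 0.0]
grip_width: -0.001
grip_force: 0.0
```

```bash
python3 edge.py | sed -n 2,3p; python3 - <<'E'
from amap import *
c=amap(225,275,254,316,1,4)
E
```

```text
now [(50, 56), (60, 44), (69, 29), (78, 17), (87, 4)] F [-0.2  -0.14  0.15] [0.31 0.53 0.72]
t 39.5 pos [541.  107.4  57.8] yaw -0.0396 tilt [-0. -0. -1.] grip -0.004 0.0 F [-0.3  0.4  0.7] units now-frame [-0.07 -1.7  -2.09] wz 0.0
kkkkkkkkkkkkkddddkddddddddddddddbbbbbbbbbbbbbbbbbb
kkkkkkkkkkkkkkdddkkddddddddddddddddddddbbbbbbbbbbb
LdLLdddddddkdddddddddddddddddddddddddLLLLLddbbbbbb
LLLLdddLLdLddddddddddddddddddddddddLLLLLdddddddddd
LLdLLLLdLLddLddddLddddddddddddddddddLLLddddddddddd
LLLLLddddLdLLdLLdddddddddddddddddddddddddddddddddd
LLLLLLLLdddLLLddLdLdddLddddddddddddddddddddddddddd
ddLLLLLLLLLLLLLLLLddLdddLdddddddddddddddddddddLdbb
ddLLLLLLLLLLLLLLLLLLLLLLLLLdLdddLLddddddddddd.dbbb
bbbbbbdddLLLLLLLLLLLLLLLLLLLLLLLLLLLLdddddLdbbbbbb
dbbbbbbbbbbbddLLLLLLLLLLLLLLLLLLLLLLLLLLdbbbbbbbbb
......dbbbbbbbbbbbddLLLLLLLLLLLLLLLLLdbbbbbbbbbbbb
............dbbbbbbbbbbbddLLLLLLLLdbbbbbbbbbbbbd..
..................dbbbbbbbbbbbbbbbbbbbbbbbbbd.....
........................dbbbbbbbbbbbbbbbbd........
..............................dbbbbbbbd...........
```

Call:
step_arm --increments '[{"dx": 0,"dy": 0,"dz": 0.04,"wx": 0,"wy": 0,"wz": 0},{"dx": 0,"dy": 0,"dz": 0.04,"wx": 0,"wy": 0,"wz": 0},{"dx": 0,"dy": 0,"dz": 0,"wx": 0,"wy": 0,"wz": 0}]'

```text
time_s: 39.8
eef_pos: [540.9, 107.5, 55.6]
ee_rot: [-0.0, 1.0, -0.02, -0.0]
force: [-0.3, -1.1, -0.7]
grip_width: -0.003
grip_force: 0.1
```

```bash
cat > ang.py <<'E'
from amap import *
def ang():
    c=cap("side");f=c["frame"].astype(int)
    for u in(-60,-50,-40):
        r=""
        for th in np.arange(-.3,.8,.05):
            ty=129-68*np.cos(th);q=proj(c,[537.5+u+.04*ty,22+ty-.04*u,39+68*np.sin(th)]).round().astype(int)
            b,g,rr=f[q[1],q[0]];r+="b" if b>1.3*rr else "L" if max(b,g,rr)>85 else "d"
        print(u,r[:6],"|",r[6:])
    for r in(20,40,60,67):
        print("r",r,[ "b" if (lambda p:p[0]>1.3*p[2])(f[tuple(proj(c,[537.5-60+.04*(129-r),22+(129-r)+2.4,z]).round().astype(int)[::-1])]) else "g" for z in(30,34,38,42,46,50,55)])
    for n in("side","top"):
        if n=="top": c=cap("top")
        for l in("lid_edge",):
            for d in eyes.landmark_of(n,l)[:2]: print(n,round(d["p"],2),toworld(c,d["point"]).round(1))
    F=[]
    for i in range(4): cap("side");F.append(ctrl.sense()["force"])
    print("F",np.mean(F,0).round(2));go(541,107,130,-.04)
ang()
E
python3 ang.py
```

```text
-60 dddddd | dddddddddddddddd
-50 dddddd | ddddddddddddLLLL
-40 dddddd | LLLLLLLLLddddddd
r 20 ['g', 'g', 'g', 'g', 'g', 'g', 'g']
r 40 ['g', 'g', 'g', 'g', 'g', 'g', 'g']
r 60 ['g', 'g', 'g', 'g', 'g', 'g', 'g']
r 67 ['g', 'g', 'g', 'g', 'g', 'g', 'g']
side 0.57 [536.4  84.3  58.5]
F [-0.14  0.06  0.11]
t 40.2 pos [541.  107.4  55.8] yaw -0.0397 tilt [-0.  0. -1.] grip -0.001 0.0 F [ 0.3 -0.7 -0.2] units now-frame [ 0.    0.02 -2.97] wz 0.0
```

```bash
cat > fe.py <<'E'
from amap import *
def fe(save=None):
    c=cap("side");f=c["frame"].astype(int)
    isb=lambda y,x:f[y,x][0]>1.3*f[y,x][2]
    # measured: last non-blue px left of blue run, along rows
    M={}
    for y in range(250,282,3):
        xs=[x for x in range(240,300) if all(isb(y,x+k) for k in range(4))]
        M[y]=xs[0] if xs else None
    print("meas",M)
    for th in(-.05,0,.05,.1,.15,.2,.3,.4):
        P=[]
        for u in np.linspace(-70,70,141):
            ty=129-70*np.cos(th)-1.5*np.sin(th)*0;P.append(proj(c,[537.5+u+.04*ty,22+ty-.04*u,40+70*np.sin(th)]))
        P=np.array(P);i=np.argsort(P[:,1])
        print(round(th,2),{y:round(float(np.interp(y,P[i,1],P[i,0])),1) for y in M},"ends",P[0].round(),P[-1].round())
    return c
fe()
s=ctrl.sense();print(s["time_s"],s["eef_pos"])
E
python3 fe.py
```

```text
meas {250: 256, 253: 255, 256: 260, 259: 265, 262: 269, 265: 275, 268: 279, 271: 280, 274: 278, 277: 276, 280: 274}
-0.05 {250: 239.9, 253: 244.8, 256: 249.6, 259: 254.5, 262: 259.4, 265: 264.2, 268: 269.1, 271: 273.9, 274: 278.8, 277: 280.5, 280: 280.5} ends [280. 275.] [216. 235.]
0 {250: 241.7, 253: 246.6, 256: 251.4, 259: 256.3, 262: 261.2, 265: 266.0, 268: 270.9, 271: 275.7, 274: 280.6, 277: 280.6, 280: 280.6} ends [281. 274.] [216. 234.]
0.05 {250: 243.3, 253: 248.2, 256: 253.0, 259: 257.9, 262: 262.8, 265: 267.7, 268: 272.5, 271: 277.4, 274: 280.6, 277: 280.6, 280: 280.6} ends [281. 273.] [215. 233.]
0.1 {250: 244.7, 253: 249.6, 256: 254.5, 259: 259.4, 262: 264.2, 265: 269.1, 268: 274.0, 271: 278.9, 274: 280.6, 277: 280.6, 280: 280.6} ends [281. 272.] [215. 232.]
0.15 {250: 246.0, 253: 250.9, 256: 255.8, 259: 260.7, 262: 265.5, 265: 270.4, 268: 275.3, 271: 280.2, 274: 280.5, 277: 280.5, 280: 280.5} ends [281. 271.] [215. 231.]
0.2 {250: 247.1, 253: 252.0, 256: 256.9, 259: 261.8, 262: 266.7, 265: 271.5, 268: 276.4, 271: 280.4, 274: 280.4, 277: 280.4, 280: 280.4} ends [280. 270.] [215. 230.]
0.3 {250: 248.8, 253: 253.7, 256: 258.5, 259: 263.4, 262: 268.3, 265: 273.2, 268: 278.1, 271: 280.0, 274: 280.0, 277: 280.0, 280: 280.0} ends [280. 269.] [214. 228.]
0.4 {250: 249.6, 253: 254.5, 256: 259.4, 259: 264.3, 262: 269.2, 265: 274.1, 268: 279.0, 271: 279.3, 274: 279.3, 277: 279.3, 280: 279.3} ends [279. 268.] [213. 227.]
40.25 [541.025204   107.45245269  55.80647913]
```

The cover edge fits about 0.3–0.4 rad while the fingertips are already nominally below panel level, so only the finger part near TCP height drives it. Going deeper above the tablets is unsafe. I'll lift and press at the free edge and tab instead, with the tips over the bare plate.

Call:
step_arm --increments '[{"dx": 0,"dy": 0,"dz": -0.5,"wx": 0,"wy": 0,"wz": 0},{"dx": 0,"dy": 0,"dz": -0.5,"wx": 0,"wy": 0,"wz": 0},{"dx": 0,"dy": 0.7,"dz": 0,"wx": 0,"wy": 0,"wz": 0},{"dx": 0,"dy": 0.58,"dz": 0,"wx": 0,"wy": 0,"wz": 0},{"dx": 0,"dy": 0,"dz": 0.3,"wx": 0,"wy": 0,"wz": 0}]'

```text
time_s: 40.75
eef_pos: [540.5, 73.9, 74.4]
ee_rot: [0.0, 1.0, -0.021, 0.001]
force: [0.4, 0.8, -1.1]
grip_width: -0.003
grip_force: 0.0
```

Call:
step_arm --increments '[{"dx": 0,"dy": 0,"dz": 0.2,"wx": 0,"wy": 0,"wz": 0},{"dx": 0,"dy": 0,"dz": 0.1,"wx": 0,"wy": 0,"wz": 0},{"dx": 0,"dy": 0,"dz": 0.04,"wx": 0,"wy": 0,"wz": 0},{"dx": 0,"dy": 0,"dz": 0,"wx": 0,"wy": 0,"wz": 0}]'

```text
time_s: 41.15
eef_pos: [539.7, 75.8, 64.6]
ee_rot: [-0.0, 1.0, -0.02, -0.0]
force: [-0.7, -0.4, 0.6]
grip_width: -0.002
grip_force: 0.0
```

```bash
python3 fe.py | sed -n '1p;10p'; python3 go.py 541 75 61 -.04
```

```text
meas {250: 256, 253: 255, 256: 260, 259: 265, 262: 270, 265: 275, 268: 279, 271: 280, 274: 278, 277: 276, 280: 274}
41.2 [539.752892    75.73270587  64.72849571]
t 41.2 pos [539.8  75.7  64.7] yaw -0.0393 tilt [-0.  0. -1.] grip -0.002 0.0 F [0.8 0.2 0.3] units now-frame [0.05 0.03 0.15] wz 0.01
```

Call:
step_arm --increments '[{"dx": 0,"dy": 0,"dz": 0.04,"wx": 0,"wy": 0,"wz": 0},{"dx": 0,"dy": 0,"dz": 0.04,"wx": 0,"wy": 0,"wz": 0},{"dx": 0,"dy": 0,"dz": 0.04,"wx": 0,"wy": 0,"wz": 0},{"dx": 0,"dy": 0,"dz": 0,"wx": 0,"wy": 0,"wz": 0}]'

```text
time_s: 41.6
eef_pos: [539.7, 75.5, 61.7]
ee_rot: [-0.0, 1.0, -0.02, -0.0]
force: [-0.4, 0.4, 0.6]
grip_width: 0.004
grip_force: 0.0
```

Call:
step_arm --increments '[{"dx": 0,"dy": 0,"dz": 0.02,"wx": 0,"wy": 0,"wz": 0},{"dx": 0,"dy": 0,"dz": 0,"wx": 0,"wy": 0,"wz": 0}]'

```text
time_s: 41.8
eef_pos: [539.8, 75.4, 61.3]
ee_rot: [0.0, 1.0, -0.02, 0.0]
force: [0.2, -0.3, 0.4]
grip_width: 0.005
grip_force: 0.1
```

Call:
step_arm --increments '[{"dx": 0,"dy": 0,"dz": 0.02,"wx": 0,"wy": 0,"wz": 0},{"dx": 0,"dy": 0,"dz": 0,"wx": 0,"wy": 0,"wz": 0}]'

```text
time_s: 42.0
eef_pos: [539.7, 75.4, 60.8]
ee_rot: [-0.0, 1.0, -0.02, 0.0]
force: [0.9, 0.4, 0.5]
grip_width: -0.002
grip_force: 0.1
```

Call:
step_arm --increments '[{"dx": 0,"dy": 0,"dz": 0.02,"wx": 0,"wy": 0,"wz": 0},{"dx": 0,"dy": 0,"dz": 0,"wx": 0,"wy": 0,"wz": 0}]'

```text
time_s: 42.2
eef_pos: [539.7, 75.5, 60.2]
ee_rot: [-0.0, 1.0, -0.02, -0.0]
force: [-0.7, -1.1, 1.5]
grip_width: -0.0
grip_force: 0.1
```

Call:
step_arm --increments '[{"dx": 0,"dy": 0,"dz": 0.02,"wx": 0,"wy": 0,"wz": 0},{"dx": 0,"dy": 0,"dz": 0,"wx": 0,"wy": 0,"wz": 0}]'

```text
time_s: 42.4
eef_pos: [539.7, 75.5, 59.7]
ee_rot: [0.0, 1.0, -0.02, -0.0]
force: [0.6, 0.5, -0.2]
grip_width: -0.003
grip_force: 0.1
```

Call:
step_arm --increments '[{"dx": 0,"dy": 0,"dz": 0.02,"wx": 0,"wy": 0,"wz": 0},{"dx": 0,"dy": 0,"dz": 0,"wx": 0,"wy": 0,"wz": 0}]'

```text
time_s: 42.6
eef_pos: [539.7, 75.5, 59.2]
ee_rot: [-0.0, 1.0, -0.02, -0.0]
force: [-0.1, 0.1, 0.1]
grip_width: -0.003
grip_force: 0.1
```

```bash
python3 fe.py | sed -n '1p'; python3 - <<'E'
from go import *
F=[]
for i in range(3): cap("side");F.append(ctrl.sense()["force"])
print(np.mean(F,0).round(2)); go(541,75,61,-.04)
c=cap("side")
for d in eyes.landmark_of("side","lid_edge")[:1]: print(d["p"],toworld(c,d["point"]).round(1))
E
```

```text
meas {250: 256, 253: 255, 256: 259, 259: 264, 262: 269, 265: 274, 268: 279, 271: 281, 274: 279, 277: 277, 280: 275}
[-0.06 -0.39  0.22]
t 42.8 pos [539.8  75.5  59.3] yaw -0.0397 tilt [-0.  0. -1.] grip 0.001 0.1 F [ 0.2 -0.2 -0.2] units now-frame [ 0.05  0.02 -0.07] wz 0.0
0.57 [537.6  81.8  56.8]
```

Nominal tips are below plate level with no force, and the cover edge follows at about TCP−2.5 mm (now z≈57, 0.25–0.3 rad). So the physical contact is there, clear of the tablets. Continuing down gently with force checks.

Call:
step_arm --increments '[{"dx": 0,"dy": 0,"dz": 0.05,"wx": 0,"wy": 0,"wz": 0},{"dx": 0,"dy": 0,"dz": 0.05,"wx": 0,"wy": 0,"wz": 0},{"dx": 0,"dy": 0,"dz": 0,"wx": 0,"wy": 0,"wz": 0}]'

```text
time_s: 43.2
eef_pos: [539.6, 75.5, 56.6]
ee_rot: [-0.0, 1.0, -0.02, -0.0]
force: [-0.4, 0.1, -0.5]
grip_width: -0.003
grip_force: 0.0
```

Call:
step_arm --increments '[{"dx": 0,"dy": 0,"dz": 0.05,"wx": 0,"wy": 0,"wz": 0},{"dx": 0,"dy": 0,"dz": 0.05,"wx": 0,"wy": 0,"wz": 0},{"dx": 0,"dy": 0,"dz": 0,"wx": 0,"wy": 0,"wz": 0}]'

```text
time_s: 43.5
eef_pos: [539.7, 75.4, 54.1]
ee_rot: [-0.0, 1.0, -0.02, -0.0]
force: [1.1, 0.4, 0.2]
grip_width: 0.0
grip_force: 0.0
```

Call:
step_arm --increments '[{"dx": 0,"dy": 0,"dz": 0.05,"wx": 0,"wy": 0,"wz": 0},{"dx": 0,"dy": 0,"dz": 0.05,"wx": 0,"wy": 0,"wz": 0},{"dx": 0,"dy": 0,"dz": 0,"wx": 0,"wy": 0,"wz": 0}]'

```text
time_s: 43.8
eef_pos: [539.7, 75.5, 51.6]
ee_rot: [-0.0, 1.0, -0.02, -0.0]
force: [0.3, -0.6, -0.7]
grip_width: -0.001
grip_force: 0.0
```

```bash
python3 fe.py | sed -n '1p'; python3 - <<'E'
from go import *
F=[]
for i in range(2): c=cap("side");F.append(ctrl.sense()["force"])
print(np.mean(F,0).round(2)); go(541,75,61,-.04)
for d in eyes.landmark_of("side","lid_edge")[:1]: print(d["p"],toworld(c,d["point"]).round(1))
E
```

```text
meas {250: 255, 253: 257, 256: 257, 259: 262, 262: 267, 265: 272, 268: 277, 271: 281, 274: 280, 277: 278, 280: 276}
[ 0.02 -0.15  0.24]
t 44.0 pos [539.7  75.5  51.8] yaw -0.0396 tilt [-0.  0. -1.] grip -0.001 0.0 F [0.2 0.2 0.4] units now-frame [ 0.05  0.02 -0.37] wz 0.0
0.95 [536.5  79.4  49.4]
```

The cover follows (edge z≈49). Continuing with smaller steps near the end.

Call:
step_arm --increments '[{"dx": 0,"dy": 0,"dz": 0.05,"wx": 0,"wy": 0,"wz": 0},{"dx": 0,"dy": 0,"dz": 0.05,"wx": 0,"wy": 0,"wz": 0},{"dx": 0,"dy": 0,"dz": 0,"wx": 0,"wy": 0,"wz": 0}]'

```text
time_s: 44.3
eef_pos: [539.7, 75.5, 49.1]
ee_rot: [-0.0, 1.0, -0.02, -0.0]
force: [0.2, -0.0, -0.4]
grip_width: 0.001
grip_force: 0.0
```

Call:
step_arm --increments '[{"dx": 0,"dy": 0,"dz": 0.05,"wx": 0,"wy": 0,"wz": 0},{"dx": 0,"dy": 0,"dz": 0.05,"wx": 0,"wy": 0,"wz": 0},{"dx": 0,"dy": 0,"dz": 0,"wx": 0,"wy": 0,"wz": 0}]'

```text
time_s: 44.6
eef_pos: [539.7, 75.5, 46.6]
ee_rot: [-0.0, 1.0, -0.02, -0.0]
force: [-0.8, 0.5, 0.1]
grip_width: 0.003
grip_force: 0.0
```

Call:
step_arm --increments '[{"dx": 0,"dy": 0,"dz": 0.05,"wx": 0,"wy": 0,"wz": 0},{"dx": 0,"dy": 0,"dz": 0,"wx": 0,"wy": 0,"wz": 0},{"dx": 0,"dy": 0,"dz": 0,"wx": 0,"wy": 0,"wz": 0}]'

```text
time_s: 44.9
eef_pos: [539.7, 75.5, 45.5]
ee_rot: [-0.0, 1.0, -0.02, -0.0]
force: [0.6, -0.0, -0.4]
grip_width: 0.0
grip_force: 0.0
```

Call:
step_arm --increments '[{"dx": 0,"dy": 0,"dz": 0.04,"wx": 0,"wy": 0,"wz": 0},{"dx": 0,"dy": 0,"dz": 0,"wx": 0,"wy": 0,"wz": 0},{"dx": 0,"dy": 0,"dz": 0,"wx": 0,"wy": 0,"wz": 0}]'

```text
time_s: 45.2
eef_pos: [539.7, 75.5, 44.5]
ee_rot: [-0.0, 1.0, -0.02, -0.0]
force: [-0.5, 0.1, 1.2]
grip_width: -0.002
grip_force: 0.0
```

```bash
python3 fe.py | sed -n '1,5p'; python3 - <<'E'
from go import *
F=[]
for i in range(2): c=cap("side");F.append(ctrl.sense()["force"])
print(np.mean(F,0).round(2)); go(541,75,61,-.04)
for d in eyes.landmark_of("side","lid_edge")[:1]: print(d["p"],toworld(c,d["point"]).round(1))
E
```

```text
meas {250: 255, 253: 257, 256: 256, 259: 260, 262: 265, 265: 270, 268: 274, 271: 279, 274: 281, 277: 279, 280: 276}
-0.05 {250: 239.9, 253: 244.8, 256: 249.6, 259: 254.5, 262: 259.4, 265: 264.2, 268: 269.1, 271: 273.9, 274: 278.8, 277: 280.5, 280: 280.5} ends [280. 275.] [216. 235.]
0 {250: 241.7, 253: 246.6, 256: 251.4, 259: 256.3, 262: 261.2, 265: 266.0, 268: 270.9, 271: 275.7, 274: 280.6, 277: 280.6, 280: 280.6} ends [281. 274.] [216. 234.]
0.05 {250: 243.3, 253: 248.2, 256: 253.0, 259: 257.9, 262: 262.8, 265: 267.7, 268: 272.5, 271: 277.4, 274: 280.6, 277: 280.6, 280: 280.6} ends [281. 273.] [215. 233.]
0.1 {250: 244.7, 253: 249.6, 256: 254.5, 259: 259.4, 262: 264.2, 265: 269.1, 268: 274.0, 271: 278.9, 274: 280.6, 277: 280.6, 280: 280.6} ends [281. 272.] [215. 232.]
[ 0.57 -0.35 -0.17]
t 45.4 pos [539.7  75.5  44.6] yaw -0.0396 tilt [ 0. -0. -1.] grip 0.0 0.0 F [ 0.3 -0.6 -0.9] units now-frame [ 0.05  0.02 -0.66] wz 0.0
0.58 [537.9  77.5  43.5]
```

Call:
step_arm --increments '[{"dx": 0,"dy": 0,"dz": 0.04,"wx": 0,"wy": 0,"wz": 0},{"dx": 0,"dy": 0,"dz": 0,"wx": 0,"wy": 0,"wz": 0},{"dx": 0,"dy": 0,"dz": 0,"wx": 0,"wy": 0,"wz": 0}]'

```text
time_s: 45.7
eef_pos: [539.7, 75.5, 43.5]
ee_rot: [-0.0, 1.0, -0.02, -0.0]
force: [1.6, -0.9, -0.1]
grip_width: -0.002
grip_force: 0.0
```

Call:
step_arm --increments '[{"dx": 0,"dy": 0,"dz": 0.04,"wx": 0,"wy": 0,"wz": 0},{"dx": 0,"dy": 0,"dz": 0,"wx": 0,"wy": 0,"wz": 0},{"dx": 0,"dy": 0,"dz": 0,"wx": 0,"wy": 0,"wz": 0}]'

```text
time_s: 46.0
eef_pos: [539.7, 75.5, 42.5]
ee_rot: [-0.0, 1.0, -0.02, -0.0]
force: [-0.5, -0.0, 0.3]
grip_width: -0.0
grip_force: 0.0
```

Call:
step_arm --increments '[{"dx": 0,"dy": 0,"dz": 0.04,"wx": 0,"wy": 0,"wz": 0},{"dx": 0,"dy": 0,"dz": 0,"wx": 0,"wy": 0,"wz": 0},{"dx": 0,"dy": 0,"dz": 0,"wx": 0,"wy": 0,"wz": 0}]'

```text
time_s: 46.3
eef_pos: [539.7, 75.5, 41.5]
ee_rot: [-0.0, 1.0, -0.02, 0.0]
force: [-1.0, 0.1, -0.4]
grip_width: 0.002
grip_force: 0.0
```

Call:
step_arm --increments '[{"dx": 0,"dy": 0,"dz": 0.04,"wx": 0,"wy": 0,"wz": 0},{"dx": 0,"dy": 0,"dz": 0,"wx": 0,"wy": 0,"wz": 0},{"dx": 0,"dy": 0,"dz": 0,"wx": 0,"wy": 0,"wz": 0}]'

```text
time_s: 46.6
eef_pos: [539.8, 75.4, 40.6]
ee_rot: [-0.0, 1.0, -0.02, 0.0]
force: [0.1, -0.0, 1.3]
grip_width: 0.001
grip_force: 0.3
```

Call:
step_arm --increments '[{"dx": 0,"dy": 0,"dz": 0.04,"wx": 0,"wy": 0,"wz": 0},{"dx": 0,"dy": 0,"dz": 0,"wx": 0,"wy": 0,"wz": 0},{"dx": 0,"dy": 0,"dz": 0,"wx": 0,"wy": 0,"wz": 0}]'

```text
time_s: 46.9
eef_pos: [539.8, 75.5, 39.6]
ee_rot: [0.0, 1.0, -0.02, 0.0]
force: [1.0, -0.4, 1.2]
grip_width: -0.003
grip_force: 0.9
```

```bash
python3 fe.py | sed -n '1p'; python3 - <<'E'
from go import *
F=[]
for i in range(2): c=cap("side");F.append(ctrl.sense()["force"])
print(np.mean(F,0).round(2)); go(541,75,61,-.04)
for d in eyes.landmark_of("side","lid_edge")[:1]: print(d["p"],toworld(c,d["point"]).round(1))
E
```

```text
meas {250: 256, 253: 255, 256: 257, 259: 258, 262: 263, 265: 268, 268: 272, 271: 277, 274: 281, 277: 279, 280: 277}
[ 0.16 -0.77  1.76]
t 47.0 pos [539.8  75.4  39.6] yaw -0.0396 tilt [ 0. -0. -1.] grip 0.001 0.9 F [-0.  -0.6  1.4] units now-frame [ 0.05  0.02 -0.85] wz 0.0
0.95 [537.1  79.3  38.4]
```

Now the force rises (≈1.8 N) with the edge at z≈38. One more light press, then retreat.

Call:
step_arm --increments '[{"dx": 0,"dy": 0,"dz": 0.04,"wx": 0,"wy": 0,"wz": 0},{"dx": 0,"dy": 0,"dz": 0,"wx": 0,"wy": 0,"wz": 0},{"dx": 0,"dy": 0,"dz": 0,"wx": 0,"wy": 0,"wz": 0}]'

```text
time_s: 47.4
eef_pos: [539.8, 75.4, 38.6]
ee_rot: [0.0, 1.0, -0.02, 0.0]
force: [-0.5, -0.3, 4.2]
grip_width: -0.003
grip_force: 1.6
```

Call:
step_arm --increments '[{"dx": 0,"dy": 0,"dz": 0.03,"wx": 0,"wy": 0,"wz": 0},{"dx": 0,"dy": 0,"dz": 0,"wx": 0,"wy": 0,"wz": 0},{"dx": 0,"dy": 0,"dz": 0,"wx": 0,"wy": 0,"wz": 0}]'

```text
time_s: 47.7
eef_pos: [539.8, 75.4, 37.9]
ee_rot: [0.0, 1.0, -0.02, 0.0]
force: [-0.6, -0.9, 3.7]
grip_width: -0.003
grip_force: 2.1
```

Call:
step_arm --increments '[{"dx": 0,"dy": 0,"dz": -0.2,"wx": 0,"wy": 0,"wz": 0},{"dx": 0,"dy": 0,"dz": -0.4,"wx": 0,"wy": 0,"wz": 0},{"dx": 0,"dy": 0,"dz": -0.8,"wx": 0,"wy": 0,"wz": 0},{"dx": 0,"dy": 0,"dz": -1,"wx": 0,"wy": 0,"wz": 0},{"dx": 0,"dy": 0,"dz": -1,"wx": 0,"wy": 0,"wz": 0}]'

```text
time_s: 48.2
eef_pos: [539.4, 75.6, 124.1]
ee_rot: [-0.0, 1.0, -0.02, -0.0]
force: [0.4, 0.4, 0.1]
grip_width: -0.0
grip_force: 0.0
```

Call:
step_arm --increments '[{"dx": 0,"dy": 0,"dz": -1,"wx": 0,"wy": 0,"wz": 0},{"dx": 0,"dy": 0,"dz": -1,"wx": 0,"wy": 0,"wz": 0},{"dx": -0.5,"dy": 1,"dz": 0,"wx": 0,"wy": 0,"wz": 0},{"dx": -0.5,"dy": 1,"dz": 0,"wx": 0,"wy": 0,"wz": 0},{"dx": -0.5,"dy": 1,"dz": 0,"wx": 0,"wy": 0,"wz": 0}]'

```text
time_s: 48.7
eef_pos: [498.5, 1.4, 173.4]
ee_rot: [-0.0, 1.0, -0.02, 0.0]
force: [-0.2, -1.2, -0.2]
grip_width: 0.002
grip_force: 0.0
```

Call:
step_arm --increments '[{"dx": -0.5,"dy": 1,"dz": 0,"wx": 0,"wy": 0,"wz": 0},{"dx": -0.5,"dy": 1,"dz": 0,"wx": 0,"wy": 0,"wz": 0},{"dx": -0.5,"dy": 1,"dz": 0,"wx": 0,"wy": 0,"wz": 0},{"dx": -0.5,"dy": 1,"dz": 0,"wx": 0,"wy": 0,"wz": 0},{"dx": 0,"dy": 0,"dz": 0,"wx": 0,"wy": 0,"wz": 0}]'

```text
time_s: 49.2
eef_pos: [444.3, -97.7, 173.3]
ee_rot: [0.0, 1.0, -0.021, -0.0]
force: [0.0, 0.1, 0.9]
grip_width: -0.001
grip_force: 0.0
```

```bash
python3 fe.py | sed -n '1,4p'; python3 - <<'E'
from go import *
for n in("side","top"):
    c=cap(n)
    for l in("lid_edge","scraper","stock_bottle","vial","carton","tablet"):
        for d in eyes.landmark_of(n,l)[:(4 if l=="tablet" else 1)]: print(n,l,round(d["p"],2),toworld(c,d["point"]).round(1))
go(541,75,61,-.04)
E
```

```text
meas {250: 251, 253: 256, 256: 257, 259: 258, 262: 263, 265: 268, 268: 273, 271: 278, 274: 281, 277: 279, 280: 277}
-0.05 {250: 239.9, 253: 244.8, 256: 249.6, 259: 254.5, 262: 259.4, 265: 264.2, 268: 269.1, 271: 273.9, 274: 278.8, 277: 280.5, 280: 280.5} ends [280. 275.] [216. 235.]
0 {250: 241.7, 253: 246.6, 256: 251.4, 259: 256.3, 262: 261.2, 265: 266.0, 268: 270.9, 271: 275.7, 274: 280.6, 277: 280.6, 280: 280.6} ends [281. 274.] [216. 234.]
0.05 {250: 243.3, 253: 248.2, 256: 253.0, 259: 257.9, 262: 262.8, 265: 267.7, 268: 272.5, 271: 277.4, 274: 280.6, 277: 280.6, 280: 280.6} ends [281. 273.] [215. 233.]
side lid_edge 0.74 [536.4  78.2  38.5]
side scraper 0.73 [ 627.8 -272.9    8.4]
side stock_bottle 0.67 [ 461.8 -263.3    1.1]
side vial 0.57 [684.3  98.3   1.6]
side carton 0.76 [678.  -43.8   0. ]
side tablet 0.75 [402.8 -15.5   5.9]
side tablet 0.46 [414.6  47.7   4.2]
top lid_edge 0.87 [539.2  81.8  39.8]
top scraper 0.62 [ 6.322e+02 -2.726e+02  6.000e-01]
top vial 0.66 [681.8  99.5  -1. ]
top carton 0.56 [673.4 -41.2  -3.6]
top tablet 0.65 [679.7 100.    0.7]
top tablet 0.39 [411.9  50.7   5.5]
t 50.0 pos [445.4 -95.9 172.8] yaw -0.0397 tilt [-0. -0. -1.] grip -0.003 0.0 F [-0.  -0.  -0.7] units now-frame [ 3.55 -6.98  4.47] wz 0.0
```

The cover is flat (edge z≈38–40 in both views, with a stop felt at 4 N), the scraper is upright on its mat, the bystanders haven't moved, and the arm is clear. Handing in.

```bash
python3 -c "
from rig import finish_job
print(finish_job())"
```

```text
the job is handed in; nothing more can be done
None
```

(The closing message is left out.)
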